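# Close down the stone-carving place: sweep chips, pack tablets, latch the dust-tight case

## Robot

A 7-joint arm with a two-finger parallel gripper is mounted at the origin on the work surface. World frame = base frame: x ahead of the robot, y to its left, z up, the work surface at z = 0. Lengths are in m, angles in rad, forces in N, time in s.
With the tool pointing down it reaches from about 0.4 to 0.85 m from the base axis. Payload 10.4 kg.
Tool frame: the origin (TCP) lies at the very end of the fingers, on their centre line; the grasp point (between the pads) lies 19 mm behind it; z points along the fingers, y is the line along which they close (so a half turn about z gives the same grasp; the last joint's range is limited). The gripper opens to 87 mm and grips with 3 to 60 N. Pads are 19 mm wide; open, the fingers measure 117 mm over their backs; the gripper's body (75 mm by 190 mm) begins 51 mm behind the grasp point.
Start: joints at [-1.201, 0.332, -0.065, 1.46, 0.022, 1.35, -0.088], TCP at [0.239, 0.577, 0.223] pointing down, gripper open.
Joint ranges: [-2.6, 2.6], [-0.5, 2.12], [-1.47, 1.34], [0.16, 2.42], [-1.27, 4.41], [0.06, 2.06], [-2.6, 2.6]. Speed limits (rad/s): [2.22, 2.22, 2.79, 2.79, 3.14, 3.14, 3.14].

## Interface

Orientations are given as a unit quaternion [x, y, z, w].
In Python, from bench import * gives the robot as it stands.
- The arm moves only by the tool step_arm, never from a script. Its arguments are lists of equal length, an entry for each row: "delta_pos": the shift along the world's x, y, z in units of 25 mm (1.0 is 25 mm), a list of three; "turn": the turn about the world's z in units of 0.12 rad (1.0 is 0.12 rad). In form: {"delta_pos": [[tx, ty, tz], ...], "turn": [turn, ...]}. A call has 1 to 12 rows; each row shifts and turns the commanded pose from where the row before left it; what a row does not reach is not made up. A row lasts 1/10 s, in which the tool goes at most 50 mm and 8.59 degrees, less where a joint would pass 70% of its speed; a pose out of reach is approached as far as the arm can. A call with a number of a shift or a turn outside -1 to 1 is refused whole. A call with a gripper value outside its range is refused whole. "grip" is the closure, from 0 (fully open) to 1 (shut), set as the call begins (left out, the last holds). The fingers move at their own pace and stop on an object; "newtons" is the grip in N (left out, the last holds). Time passes only in rows, so rows that do not move let the fingers close. It gives the time, the measured TCP pose, the force, the opening and the grip force at its end, in the units of the state.
- read_state(): the state, without advancing time (a new reading comes with each control period).
- camera(name): name is "scene" or "top" or "wrist"; returns a dict with "image" (420x560x3 uint8, red, green, blue), "z_map" (420x560 float32, m along the optical axis (not along the pixel's ray), 0 where there is no reading), "mtx" (3x3 intrinsics, pixels), "dist" ([k1, k2, p1, p2, k3] as OpenCV has them; the pictures are not rectified), "view" (4x4, takes a point from world to camera coordinates). Camera axes: x right, y up, looking along -z (the intrinsics and any distortion apply to the point x, -y, -z); pixel columns grow to the right and rows downward; lengths in m; the calibration is good to about 2 mm. A picture is of the moment at which its call begins.
- close_job(): hands the job in; it is judged then, once.
The state is a dict: "time": time; "joint_positions": joint angles; "joint_vel": joint speeds; "joint_torque": joint torques, N m; "ee_pos": TCP position; "eef_rot": TCP orientation; "ft_force": force on the tool from outside, world axes, zero at the start; "torque": the same for the moment, N m; "width": finger opening in m; "grip_force": force on a finger pad.
Only numpy, scipy, OpenCV 4.12 (cv2) and the standard library are available. Lean on these libraries where they do the work, as an engineer would, in place of code of your own. Each camera call takes 0.05 s, during which the arm holds its last target. There are 200 camera calls.

## Task

First use the scraper block to sweep every stone chip off the carving board into its catch trough, then stand the scraper upright back on its green mat. Lay all the finished stone tablets flat, carved face up, on the floor of the dust-tight case, not on top of one another, shut the lid over them and turn the T-handle clockwise all the way to its stop so that the lid is drawn tight on its seal. Leave the box of burrs and the jar where they are.

Things in the scene. Friction and masses are not known exactly. Their poses are not given: they have to be found in the camera images.
- board: The carving board, fixed to the table: a plywood board 176 mm wide (its x) with a catch trough at its +y end, 326 mm long in all (its y); origin under its centre, on the table. The flat carving surface is 40 mm above the table, 160 mm wide between dark wooden rails and runs from y -158 mm to y +83 mm. The rails along both sides and the -y end stand 12 mm above the surface. At y +83 mm the surface ends in a drop, with no rail, into the trough. z is up.
- board_top (a point): Centre of the carving surface of the board, on the surface (same axes as the board).
- trough_floor (a point): Centre of the white floor of the catch trough, 35 mm below the carving surface; same axes as the board. The trough is 160 mm (x) by 70 mm (y) inside; its outer walls stand 12 mm above the carving surface.
- case: The dust-tight case, fixed to the table: a grey steel box 200 mm deep (its x) by 250 mm wide (its y), rim 65 mm high, walls and floor 8 mm, open at the top, with a blue lid hinged on its far (+x) rim. Origin under its centre, z up. Its front (-x) faces the robot. A black rubber seal along the front rim stands about 11 mm above the rim and is springy.
- case_floor (a point): Centre of the inner floor of the case, 8 mm above the table, same axes as the case; inside it is 184 mm (x) by 234 mm (y).
- lid_hinge (a point): Middle of the lid's hinge line: 100 mm to +x of the centre of the case and 68 mm above the table. Turns with the lid: with the lid shut its axes are those of the case; the lid reaches from here 200 mm along its -x, is 250 mm wide in y, 12 mm thick, with its outer face at z +12 mm.
- case_lid (a joint): Angle of the lid in rad: 0 fully shut, about 1.57 upright, 1.9 leaning back at its stop. Starts open, leaning back. A damped, slightly stiff hinge: the lid stays where it is left near upright; pushed over to below about 1.1 it sinks slowly shut by itself within 2 or 3 s and comes to rest on the springy seal at about 0.03. Only the latch holds it lower, at about 0.01.
- latch (a joint): Angle of the T-handle in rad: 0 fully undone (its bar parallel to the front of the case), 1.5 at its stop, fully latched (bar pointing front to back). It grows as the handle is turned clockwise, looking down on the shut lid. From about 0.4 to 1.2 a cam under the lid runs down a keeper and draws the lid on to the seal (up to about 0.2 N m); above 1.25 it stays by itself. It must be turned only once the lid is down, and it starts undone, 0 to 0.2.
- latch_grip (a point): Centre of the black bar of the T-handle on the lid: bar 80 mm long (the handle's own y), 14 mm thick (its x), 18 mm high, carried on a stem so that its underside is 22 mm above the lid's outer face (bar centre 31 mm above it); it stands 145 mm from the hinge, in the middle of the width. Turns with the handle and the lid.
- mat: Green mat of the scraper, 90 mm (its x) by 160 mm (its y), 3 mm thick, fixed; origin under its centre.
- scraper_grip (a point): The scraper block: an orange foot 110 mm long (its x), 44 mm wide (its y), 24 mm high, with an upright wooden grip on top 40 mm (x) by 26 mm (y), 34 mm high; 58 mm high in all, 160 g. This point is in the grip, on the axis, 43 mm above the underside; z is up when it stands.
- tablet_a_mid (a point): Centre of a finished grey-green stone tablet 50 mm (its x) by 32 mm (its y), 22 mm high, lying flat with its carved face up (z), about 95 g. Two or three of the tablets are there; an absent one gives None.
- tablet_b_mid (a point): Centre of a finished grey-green stone tablet 50 mm (its x) by 32 mm (its y), 22 mm high, lying flat with its carved face up (z), about 95 g. Two or three of the tablets are there; an absent one gives None.
- tablet_c_mid (a point): Centre of a finished grey-green stone tablet 50 mm (its x) by 32 mm (its y), 22 mm high, lying flat with its carved face up (z), about 95 g. Two or three of the tablets are there; an absent one gives None.
- chip_1_mid (a point): Centre of a loose light-brown stone chip about 22 x 17 x 13 mm, 12 g, on the carving board. Four to six of the chips are there; an absent one gives None.
- chip_2_mid (a point): Centre of a loose light-brown stone chip about 22 x 17 x 13 mm, 12 g, on the carving board. Four to six of the chips are there; an absent one gives None.
- chip_3_mid (a point): Centre of a loose light-brown stone chip about 22 x 17 x 13 mm, 12 g, on the carving board. Four to six of the chips are there; an absent one gives None.
- chip_4_mid (a point): Centre of a loose light-brown stone chip about 22 x 17 x 13 mm, 12 g, on the carving board. Four to six of the chips are there; an absent one gives None.
- chip_5_mid (a point): Centre of a loose light-brown stone chip about 22 x 17 x 13 mm, 12 g, on the carving board. Four to six of the chips are there; an absent one gives None.
- chip_6_mid (a point): Centre of a loose light-brown stone chip about 22 x 17 x 13 mm, 12 g, on the carving board. Four to six of the chips are there; an absent one gives None.
- burr_box: Bystander, to be left alone: black open box of teal grinding burrs 85 x 115 x 22 mm; origin under its centre.
- jar: Bystander, to be left alone: amber jar, 66 mm across, 85 mm high; origin under its centre.
Not all that is in view belongs to the job. There is more than one size of the part that bears scraper_grip; the job needs the largest.

How it is judged:
By the outcome, as a careful person would: the job done as asked, in the order asked, and still so for the second after the job is handed in, with the robot touching nothing.
Of chip_1, chip_2, chip_3, chip_4, chip_5, chip_6 only 4 to 6 are there at a start; the rules pass over those that are not, and their reading is None.
Of tablet_a, tablet_b, tablet_c only 2 to 3 are there at a start; the rules pass over those that are not, and their reading is None.
At some moment in a run one of tablet_a, tablet_b, tablet_c, scraper may be knocked a few centimetres aside while the robot is not near it.
Once in a run the grip may slacken for a moment while it holds something.
It also fails if it takes over 210 s, if anything falls off the work surface, if the arm or the gripper's body presses on something with over 40 N, if the wrist force passes 120 N, or if a joint passes its speed limit or range.

## Working session

There is one attempt and no reset: what is moved stays moved. The work goes in short steps, Python scripts to look and compute and a tool call to move; the robot and the scene stay as the last step left them, time stands still between calls to the robot, and variables do not carry over. Pictures are saved under pics/ and viewed, at most 14 in all, crops included, and the job is handed in when it is done.

Besides the shell and the picture viewer there is one more tool, called after "Emit:" as name(argument=value, ...) on one line, values as JSON. step_arm: Moves the arm, as the interface text tells. Shifts and turns lie within -1 to 1; 1 stands for 25 mm of shift or 0.12 rad of turn. Its arguments: {"type":"object","properties":{"delta_pos":{"type":"array"},"turn":{"type":"array"},"grip":{"type":"number"},"newtons":{"type":"number"}},"required":["delta_pos","turn"]}

```bash
mkdir -p pics
cat > h.py <<'E'
from bench import *
import numpy as np, cv2
def snap(n):
    c=camera(n); return c
def save(c,fn,crop=None,k=1):
    im=c["image"][:,:,::-1]
    if crop: im=im[crop[1]:crop[3],crop[0]:crop[2]]
    cv2.imwrite("pics/"+fn,cv2.resize(im,None,fx=k,fy=k,interpolation=cv2.INTER_CUBIC))
def rays(c,uv):
    p=cv2.undistortPoints(np.array(uv,float).reshape(-1,1,2),np.array(c["mtx"]),np.array(c["dist"])).reshape(-1,2)
    V=np.array(c["view"]);R=V[:3,:3];o=-R.T@V[:3,3]
    return o,np.c_[p[:,0],-p[:,1],-np.ones(len(p))]@R
def onplane(c,uv,z):
    o,d=rays(c,uv); return o+d*((z-o[2])/d[:,2])[:,None]
def cloud(c):
    h,w=c["z_map"].shape
    u,v=np.meshgrid(np.arange(w),np.arange(h)); o,d=rays(c,np.c_[u.ravel(),v.ravel()])
    P=(o+d*c["z_map"].ravel()[:,None]).reshape(h,w,3); P[c["z_map"]==0]=np.nan
    return P
E
python3 - <<'E'
from h import *
a=camera("top");b=camera("scene");np.savez("t0.npz",**a);np.savez("s0.npz",**b)
im=np.hstack([a["image"],b["image"]])
save(a,"t0.png",k=1.42);save(b,"s0.png",k=1.42)
s=read_state();print(s["time"],s["ee_pos"],s["eef_rot"],s["width"])
E
```

```text
0.1 [0.23911779 0.57707788 0.22185969] [ 1.95117162e-01  9.80779750e-01 -6.06977058e-04 -7.97436827e-05] 0.08703118266656933
```

View pics/t0.png

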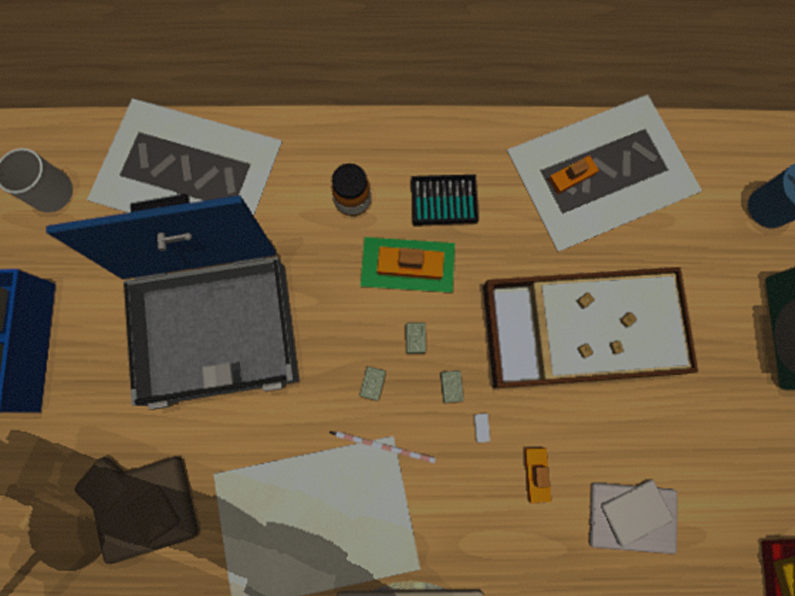

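View pics/s0.png

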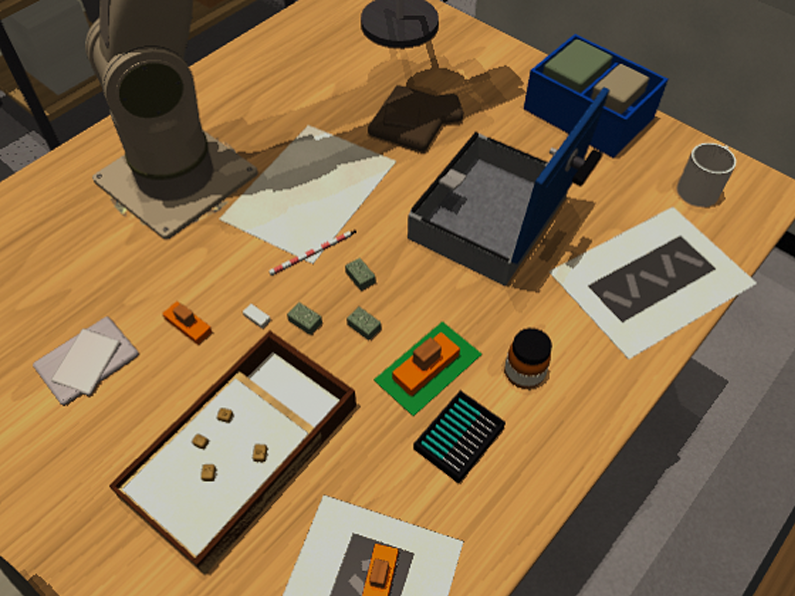

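Top view, shown at 1.42x. The case is on the left (≈210,330) with its lid leaning back. The board is on the right, with the trough at its left end (515,335) and 4 chips. Three tablets lie at (415,338), (373,383) and (452,386).

There are three scrapers: on the mat (410,263), on the drawing (575,172) and near the robot (538,475). The one on the mat looks largest; I'll measure them to check.

```bash
cat > m.py <<'E'
from h import *
def blobs(c,P,mask,zr,amin=30):
    m=(mask&(P[...,2]>zr[0])&(P[...,2]<zr[1])).astype(np.uint8)
    n,l,st,ce=cv2.connectedComponentsWithStats(m)
    out=[]
    for i in range(1,n):
        if st[i,4]<amin: continue
        q=P[l==i]; r=cv2.minAreaRect((q[:,:2]*1000).astype(np.float32))
        (cx,cy),(w,h),a=r
        if w<h: w,h,a=h,w,a+90
        out.append((ce[i].round(0),st[i,4],np.array([cx,cy]).round(1),round(w,1),round(h,1),round((a+90)%180-90,1),(np.nanmedian(q[:,2])*1000).round(1)))
    return out
def masks(c):
    H=cv2.cvtColor(c["image"],cv2.COLOR_RGB2HSV).astype(int)
    return H[...,0],H[...,1],H[...,2]
E
python3 - <<'E'
from m import *
a=dict(np.load("t0.npz"));P=cloud(a);h,s,v=masks(a)
print("cam",rays(a,[[280,210]])[0])
def show(t,l):
    print(t)
    for b in l: print("  ",*b)
show("orange foot",blobs(a,P,(h<22)&(s>190)&(v>90),(.015,.075)))
show("green mat",blobs(a,P,(h>45)&(h<75)&(s>150),(-.004,.01)))
show("tablets",blobs(a,P,(h>35)&(h<90)&(s<120)&(s>15),(.016,.030)))
show("chips",blobs(a,P,(s>70),(.046,.062),10))
rim=blobs(a,P,(h<20)&(v<120),(.045,.06),100);show("rails",rim)
show("casewalls",blobs(a,P,v<110,(.06,.08),60))
show("trough floor",blobs(a,P,(s<60)&(v>100),(-.002,.015),200))
for n,u in dict(chip=[585,300],chip2=[628,320],tab=[415,338],boardtop=[640,350]).items():
    x,y=int(u[0]/1.42),int(u[1]/1.42);print(n,P[y,x].round(4),h[y,x],s[y,x],v[y,x])
save(a,"crop.png",(235,90,425,360),2.2)
E
```

```text
cam [0.38711144 0.0208755  0.91865525]
orange foot
   [403. 123.] 267 [ 805.3 -299.8] 84.2 33.5 -61.5 19.5
   [289. 185.] 589 [639.7  -5.7] 108.6 44.6 85.1 27.8
   [378. 334.] 381 [ 289.5 -206.6] 82.6 33.4 3.1 19.3
   [546. 388.] 44 [ 167.6 -575.6] 22.2 10.3 -7.2 30.7
green mat
   [285. 187.] 1140 [641.2  -1.4] 156.1 88.0 85.9 3.7
tablets
   [545. 210.] 97 [ 573.6 -631.4] 84.7 4.6 -1.3 22.8
   [292. 237.] 212 [511.1 -11.9] 45.6 28.3 -0.8 22.8
   [262. 270.] 231 [436.6  57.6] 47.2 29.8 -14.1 22.7
   [552. 266.] 52 [ 439.8 -630.8] 36.9 5.7 6.6 22.6
   [318. 272.] 226 [430.9 -71. ] 46.8 29.1 4.5 22.7
chips
   [411. 115.] 14 [ 809.7 -307.7] 12.2 11.5 33.1 47.3
   [249. 139.] 131 [748.2  91.4] 64.2 38.8 -77.0 56.9
   [544. 145.] 140 [ 738.  -635.4] 77.6 29.4 24.8 53.7
   [289. 182.] 136 [638.5  -6.1] 39.8 26.1 84.2 60.4
   [415. 229.] 1551 [ 525.2 -299.1] 328.9 176.7 -86.1 52.8
   [553. 202.] 96 [ 589.4 -630.5] 57.2 4.8 -1.1 55.7
   [ 19. 245.] 423 [500.3 609.9] 219.6 8.2 -1.1 53.8
   [  4. 196.] 17 [604.5 657.9] 26.8 1.5 88.1 56.2
   [412. 211.] 73 [ 567.3 -289.8] 24.3 16.1 -48.8 53.7
  
[... 599 characters left out ...]
 33.4 -82.4 64.8
   [143. 229.] 1824 [522.  318.7] 249.9 207.3 -81.0 67.6
   [556. 223.] 391 [ 533.3 -619.9] 176.1 16.6 -6.8 68.8
   [ 15. 241.] 594 [500.7 608.5] 220.7 9.2 -1.3 70.2
trough floor
   [425. 121.] 5740 [ 819.8 -361.3] 298.7 210.7 -67.0 2.0
   [127. 108.] 4114 [820.3 399.1] 299.9 212.1 72.9 1.5
   [363. 235.] 1557 [ 520.1 -184.2] 156.1 59.7 3.8 5.8
   [235. 353.] 8058 [229.9 151. ] 305.0 222.0 -81.2 1.5
   [447. 367.] 1258 [ 225.4 -361.3] 138.6 110.3 84.4 12.8
   [186. 401.] 1225 [140.7 230.2] 152.4 84.1 76.9 1.4
chip [ 0.5668 -0.2865  0.0547] 19 145 125
chip2 [ 0.5336 -0.3566  0.0548] 20 155 99
tab [ 0.5093 -0.0118  0.0258] 38 50 117
boardtop [ 0.4862 -0.3761  0.0438] 39 17 149
```

View pics/crop.png

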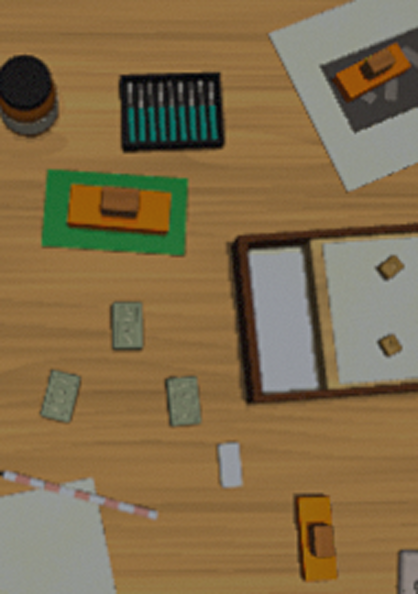

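The scraper candidates are:
- The one on the mat, px (289,185): 109 x 45 mm, at (0.640,-0.006).
- The one on the drawing, (403,123): 84 x 34 mm.
- The near one, (378,334): 83 x 33 mm.

The one on the mat is the largest and matches the 110 x 44 description. The crop confirms it is the one on the green mat, so I'll take that.

Emit:
step_arm(delta_pos=[[0.5,-1,0],[0.5,-1,0],[0.5,-1,0],[0.5,-1,0],[0.5,-1,0],[0.5,-1,0],[0.5,-1,0],[0.5,-1,0],[0.5,-1,0],[0.5,-1,0],[0.5,-1,0],[0.5,-1,0]], turn=[-0.44,-0.44,-0.44,-0.44,-0.44,-0.44,-0.44,-0.44,-0.44,-0.44,-0.44,-0.44], grip=0)

```text
time: 1.3
ee_pos: [0.3902, 0.2754, 0.2226]
eef_rot: [0.493, 0.87, 0.0, 0.0]
ft_force: [0.9, -0.6, 0.1]
width: 0.0869
grip_force: 0.0
```

Emit:
step_arm(delta_pos=[[0.83,-0.94,0],[0.83,-0.94,0],[0.83,-0.94,0],[0.83,-0.94,0],[0.83,-0.94,0],[0.83,-0.94,0],[0.83,-0.94,0],[0.83,-0.94,0],[0.83,-0.94,0],[0.83,-0.94,0],[0.83,-0.94,0],[0.83,-0.94,0]], turn=[-0.44,-0.44,-0.44,-0.44,-0.44,-0.44,-0.44,-0.44,-0.44,-0.44,-0.44,-0.44])

```text
time: 2.5
ee_pos: [0.6389, -0.007, 0.2226]
eef_rot: [0.739, 0.673, -0.0, 0.0]
ft_force: [0.1, 0.4, 0.4]
width: 0.0872
grip_force: 0.0
```

```bash
cat >> m.py <<'E'
def st():
    s=read_state();x,y,z,w=s["eef_rot"];ty=np.degrees(np.arctan2(1-2*(x*x+z*z),2*(x*y-z*w)))
    print("t",round(s["time"],2),"tcp",(np.array(s["ee_pos"])*1000).round(1),"toolY deg",round(ty,1),"F",np.round(s["ft_force"],1),"w",round(s["width"]*1000,1),"gf",round(s["grip_force"],1),"q",np.round(s["joint_positions"],2))
    return s
def show(t,l):
    print(t)
    for b in l: print("  ",*b)
E
python3 - <<'E'
from m import *
st()
a=camera("wrist");P=cloud(a);h,s,v=masks(a)
show("foot",blobs(a,P,(h<22)&(s>150)&(v>60),(.015,.03),200))
show("grip",blobs(a,P,(h<22),(.052,.07),200))
E
```

```text
t 2.5 tcp [638.9  -7.  222.6] toolY deg -5.3 F [0.1 0.4 0.4] w 87.2 gf 0.0 q [-0.46  0.39  0.53  1.45 -0.2   1.36 -0.01]
foot
   [277. 166.] 3482 [640.3  -3.8] 110.4 43.6 84.8 25.8
grip
   [390.  53.] 957 [749.4  94.1] 64.0 37.7 -76.0 57.7
   [277. 179.] 1261 [640.1  -3.1] 39.5 25.7 85.4 59.6
```

Emit:
step_arm(delta_pos=[[0.05,0.1,-1],[0,0,-1],[0,0,-1],[0,0,-1],[0,0,-1],[0,0,-1],[0,0,-0.8],[0,0,-0.5],[0,0,-0.3],[0,0,-0.04],[0,0,0]], turn=[0,0,0,0,0,0,0,0,0,0,0])

```text
time: 3.65
ee_pos: [0.6399, -0.0023, 0.0323]
eef_rot: [0.738, 0.675, 0.0, 0.0]
ft_force: [0.0, 0.2, -0.3]
width: 0.0874
grip_force: 0.0
```

Emit:
step_arm(delta_pos=[[0,0,0],[0,0,0],[0,0,0],[0,0,0],[0,0,0],[0,0,0],[0,0,0],[0,0,0]], turn=[0,0,0,0,0,0,0,0], grip=1, newtons=30)

```text
time: 4.45
ee_pos: [0.6395, -0.0021, 0.0316]
eef_rot: [0.738, 0.675, 0.0, 0.0]
ft_force: [-0.4, 0.4, -0.1]
width: 0.0308
grip_force: 0.0
```

```bash
python3 -c "
from m import *
st()"
```

```text
t 4.45 tcp [639.5  -2.1  31.6] toolY deg -5.1 F [-0.4  0.4 -0.1] w 30.8 gf 0.0 q [-0.42  0.56  0.47  1.64 -0.29  1.01  0.05]
```

Emit:
step_arm(delta_pos=[[0,0,0],[0,0,0],[0,0,0],[0,0,0],[0,0,0],[0,0,0.2],[0,0,0.6],[0,0,0.8],[0,0,0.8],[0,0,0.8],[0,0,0.8],[0,0,0]], turn=[0,0,0,0,0,0,0,0,0,0,0,0])

```text
time: 5.65
ee_pos: [0.6412, -0.0023, 0.1355]
eef_rot: [0.738, 0.675, 0.002, 0.002]
ft_force: [0.4, 0.6, -1.4]
width: 0.0257
grip_force: 30.0
```

Emit:
step_arm(delta_pos=[[-0.2,-0.7,0],[-0.2,-0.7,0],[-0.2,-0.7,0],[-0.2,-0.7,0],[-0.2,-0.7,0],[-0.2,-0.7,0],[-0.2,-0.7,0],[-0.2,-0.7,0],[-0.2,-0.7,0],[-0.2,-0.7,0],[-0.2,-0.7,0],[-0.2,-0.7,0]], turn=[-0.5,-0.5,-0.5,-0.5,-0.5,-0.5,-0.5,-0.5,-0.5,-0.5,-0.5,-0.5])

```text
time: 6.85
ee_pos: [0.579, -0.2135, 0.1316]
eef_rot: [0.929, 0.369, 0.0, 0.0]
ft_force: [0.3, -0.4, -2.0]
width: 0.0258
grip_force: 30.0
```

Emit:
step_arm(delta_pos=[[-0.17,-0.7,0],[-0.17,-0.7,0],[-0.17,-0.7,0],[-0.17,-0.7,0],[-0.17,-0.7,0],[-0.17,-0.7,0],[-0.17,-0.7,0],[-0.17,-0.7,0],[-0.17,-0.7,0],[-0.17,-0.7,0],[-0.17,-0.7,0],[0,0,0]], turn=[-0.5,-0.5,-0.5,-0.5,-0.5,-0.5,-0.5,-0.5,-0.5,-0.5,-0.5,-0.3])

```text
time: 8.05
ee_pos: [0.5307, -0.4084, 0.1317]
eef_rot: [1.0, 0.029, -0.0, 0.001]
ft_force: [-0.7, 0.1, -1.6]
width: 0.0258
grip_force: 30.0
```

Run:
```python
from m import *
st()
a=camera("top");P=cloud(a);h,s,v=masks(a)
show("orange foot",blobs(a,P,(h<22)&(s>190)&(v>70),(.10,.16)))
show("chips",blobs(a,P,(s>70),(.046,.062),10)[3:])
save(a,"t1.png",(260,80,540,290),2.8)
```

```text
t 8.05 tcp [ 530.7 -408.4  131.7] toolY deg -86.7 F [-0.7  0.1 -1.6] w 25.8 gf 30.0 q [ 0.    0.62  0.86  1.48 -0.48  1.26 -0.6 ]
orange foot
   [483. 240.] 295 [ 489.7 -410.6] 44.3 32.5 -86.7 128.1
chips
   [405. 231.] 1355 [ 525.3 -297.9] 327.0 177.1 -86.1 52.7
   [ 19. 244.] 433 [500.2 609.3] 219.5 7.8 -0.8 54.1
   [  4. 196.] 18 [604.9 659. ] 25.8 1.5 88.7 53.6
   [412. 211.] 75 [ 567.2 -290.3] 25.2 16.2 -53.5 53.7
   [442. 225.] 71 [ 534.9 -359. ] 20.6 15.4 -48.3 53.6
   [434. 244.] 55 [ 489.4 -335.8] 18.1 14.6 13.4 53.3
   [412. 247.] 67 [ 484.8 -284.1] 18.8 17.9 -64.6 53.4
   [555. 405.] 211 [ 138.8 -577.4] 62.7 22.4 -8.9 54.9
```

View pics/t1.png

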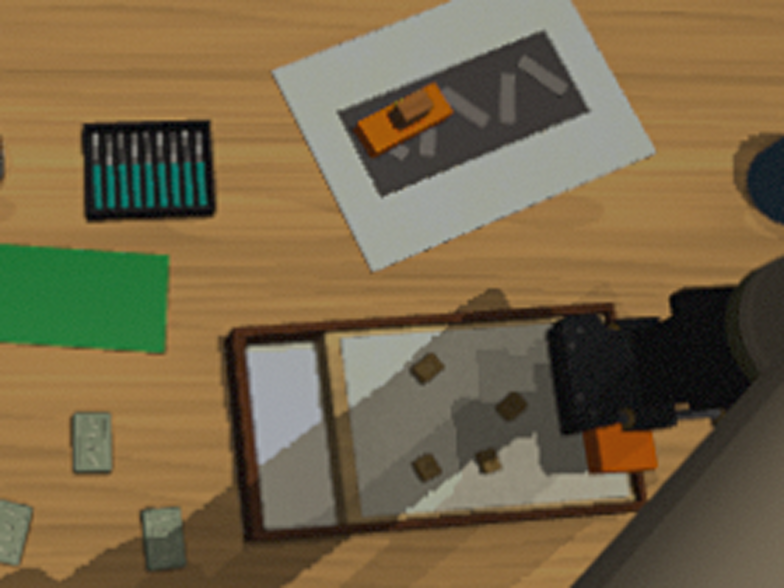

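Emit:
step_arm(delta_pos=[[0.13,0.07,-0.4],[0,0,-0.6],[0,0,-0.6],[0,0,-0.4],[0,0,-0.3],[0,0,-0.18],[0,0,0],[0,0,0]], turn=[0.08,0,0,0,0,0,0,0])

```text
time: 8.9
ee_pos: [0.5361, -0.403, 0.0699]
eef_rot: [0.999, 0.038, 0.0, 0.0]
ft_force: [1.1, 0.3, -1.6]
width: 0.0257
grip_force: 30.0
```

Emit:
step_arm(delta_pos=[[-0.03,0.4,0],[-0.03,0.5,0],[-0.035,0.5,0],[-0.035,0.5,0],[-0.035,0.5,0],[-0.035,0.5,0],[-0.035,0.5,0],[-0.035,0.5,0],[-0.035,0.5,0],[-0.035,0.5,0],[-0.035,0.5,0],[-0.035,0.5,0]], turn=[0,0,0,0,0,0,0,0,0,0,0,0])

```text
time: 10.1
ee_pos: [0.5256, -0.2543, 0.0696]
eef_rot: [0.999, 0.038, 0.0, 0.0]
ft_force: [-0.1, 0.2, -2.0]
width: 0.0259
grip_force: 30.0
```

Emit:
step_arm(delta_pos=[[-0.03,0.4,0],[-0.02,0.3,0],[-0.02,0.3,0],[-0.02,0.25,0],[0,0,0],[0,0,0]], turn=[0,0,0,0,0,0])

```text
time: 10.7
ee_pos: [0.5235, -0.2243, 0.0696]
eef_rot: [0.999, 0.038, 0.0, 0.0]
ft_force: [0.4, 0.1, -1.4]
width: 0.0262
grip_force: 30.0
```

Run:
```python
from m import *
st()
a=camera("top");P=cloud(a);h,s,v=masks(a)
show("chips",blobs(a,P,(s>70),(.046,.062),10)[3:])
show("chips in trough",blobs(a,P,(s>70)&(h<25),(.008,.03),10))
b=camera("scene");P=cloud(b);h,s,v=masks(b)
save(b,"s1.png",(60,220,280,420),3)
```

```text
t 10.7 tcp [ 523.5 -224.3   69.6] toolY deg -85.7 F [ 0.4  0.1 -1.4] w 26.2 gf 30.0 q [-0.38  0.47  0.88  1.82 -0.41  1.05 -0.84]
chips
   [553. 202.] 93 [ 589.6 -630.3] 57.8 6.5 -1.8 54.8
   [358. 226.] 561 [ 519.1 -204. ] 176.9 138.0 3.9 52.7
   [ 19. 245.] 416 [500.5 608.9] 220.1 8.2 -0.7 54.1
   [  4. 197.] 17 [604.5 658.5] 26.3 1.1 87.9 52.7
   [378. 249.] 26 [ 480.5 -205.2] 34.8 2.1 6.4 53.8
   [486. 254.] 118 [ 467.8 -458.1] 56.6 26.9 -25.7 53.0
   [555. 405.] 213 [ 139.6 -575.4] 62.6 23.4 -12.5 54.9
chips in trough
   [403. 124.] 336 [ 806.1 -298.9] 85.1 34.8 -61.3 19.2
   [330. 135.] 92 [ 774.1 -107.7] 112.5 55.8 40.7 22.6
   [295. 124.] 11 [795.7 -22.4] 24.8 1.5 89.6 22.5
   [290. 140.] 10 [754.5  -9.6] 17.7 0.3 0.9 21.7
   [342. 213.] 37 [ 569.8 -132. ] 61.5 1.5 3.6 20.9
   [368. 202.] 34 [ 597.7 -191.1] 41.0 13.0 74.4 23.0
   [345. 239.] 43 [ 507.7 -136.1] 58.2 1.0 4.0 17.7
   [361. 251.] 55 [ 478.5 -175.1] 18.2 15.2 13.9 17.9
   [373. 250.] 41 [ 480.8 -202.6] 19.1 12.3 2.8 21.8
   [346. 257.] 15 [ 465.3 -138.8] 19.8 0.9 4.3 18.4
   [348. 268.] 16 [ 439.3 -140.8] 23.3 1.0 3.3 19.5
   [206. 269.] 11 [438.4 188.7] 20.2 3.6 -68.3 18.4
   [247. 307.] 10 [351.5  93.3] 6.5 4.9 45.0 9.5
   [258. 310.] 17 [344.1  67.3] 13.8 6.8 88.4 9.3
   [272. 314.] 13 [335.2  34.8] 11.6 5.6 72.2 9.7
   [285. 318.] 14 [325.7   3.3] 13.7 6.7 88.7 9.5
   [298. 322.] 17 [318.6 -25.2] 11.8 6.4 83.8 9.4
   [ 98. 357.] 2843 [252.7 431.4] 168.1 162.9 -73.0 27.7
   [544. 396.] 235 [ 148.7 -577.4] 96.4 44.4 -30.0 21.5
```

View pics/s1.png

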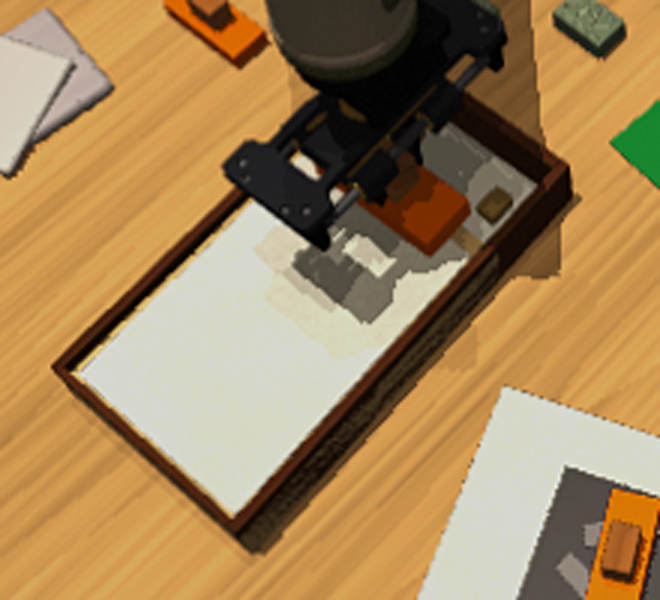

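Emit:
step_arm(delta_pos=[[0,0,0.5],[0,0,1],[0,0,1],[0.2,0.4,0],[0.4,0.7,0],[0.4,0.8,0],[0.4,0.8,0],[0.4,0.8,0],[0.4,0.8,0],[0.4,0.8,0],[0.4,0.8,0],[0.4,0.8,0]], turn=[0,0,0,0.7,0.8,0.8,0.8,0.8,0.8,0.8,0.8,0.8])

```text
time: 12.0
ee_pos: [0.609, -0.0564, 0.1331]
eef_rot: [0.894, 0.449, 0.0, 0.0]
ft_force: [0.5, -0.6, -0.8]
width: 0.0258
grip_force: 30.0
```

Emit:
step_arm(delta_pos=[[0.4,0.8,0],[0.4,0.8,0],[0.4,0.6,0],[0.04,0.05,0],[0,0,0],[0,0,0]], turn=[0.8,0.8,0.8,0.8,0.8,0.62])

```text
time: 12.6
ee_pos: [0.6397, -0.0009, 0.133]
eef_rot: [0.737, 0.676, -0.0, 0.0]
ft_force: [-0.5, 0.4, -2.2]
width: 0.0262
grip_force: 30.0
```

Run:
```python
from m import *
st()
a=camera("top");P=cloud(a);h,s,v=masks(a)
show("chips on board",[b for b in blobs(a,P,(s>70),(.046,.062),10) if abs(b[2][1]+300)<170 and 430<b[2][0]<620])
show("chips in trough",[b for b in blobs(a,P,(s>70)&(h<25),(.008,.03),10) if abs(b[2][1]+181)<45 and 430<b[2][0]<610])
show("foot",blobs(a,P,(h<22)&(s>190)&(v>70),(.10,.16)))
save(a,"t2.png",(230,90,510,300),2.8)
```

```text
t 12.6 tcp [639.7  -0.9 133. ] toolY deg -4.9 F [-0.5  0.4 -2.2] w 26.2 gf 30.0 q [-0.48  0.46  0.55  1.56 -0.25  1.19  0.03]
chips on board
   [415. 229.] 1546 [ 525.3 -298.6] 327.8 177.0 -86.1 52.7
chips in trough
   [362. 201.] 10 [ 597.5 -178.6] 22.6 0.7 -87.1 27.0
   [376. 232.] 175 [ 519.7 -203.5] 160.4 22.0 3.9 23.4
   [359. 214.] 66 [ 567.7 -174.9] 21.8 15.7 -88.4 18.5
   [345. 241.] 36 [ 503.2 -136.3] 49.2 1.1 3.7 17.7
   [361. 251.] 54 [ 478.7 -175. ] 17.7 14.9 12.4 18.7
   [373. 250.] 41 [ 481.  -202.7] 18.2 14.5 -25.0 21.4
   [347. 263.] 33 [ 450.9 -140.1] 46.4 1.1 3.9 17.9
foot
```

View pics/t2.png

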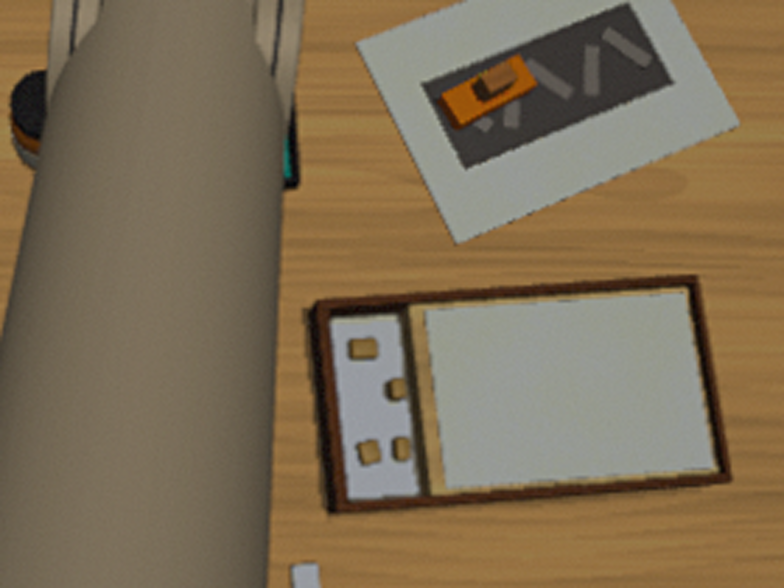

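The carving surface is empty and all four chips lie in the trough, at crop (362,348), (395,388), (369,452) and (401,447). Next I set the scraper down on the mat.

Emit:
step_arm(delta_pos=[[0,0,-0.6],[0,0,-1],[0,0,-0.9],[0,0,-0.6],[0,0,-0.4],[0,0,-0.2],[0,0,-0.15],[0,0,-0.1],[0,0,-0.05],[0,0,-0.03],[0,0,0],[0,0,0]], turn=[0,0,0,0,0,0,0,0,0,0,0,0])

```text
time: 13.85
ee_pos: [0.6397, -0.0003, 0.0316]
eef_rot: [0.738, 0.675, 0.0, 0.0]
ft_force: [-0.4, -0.4, -1.9]
width: 0.0259
grip_force: 30.0
```

Emit:
step_arm(delta_pos=[[0,0,0],[0,0,0],[0,0,0],[0,0,0],[0,0,0],[0,0,0],[0,0,0],[0,0,0],[0,0,0],[0,0,0],[0,0,0],[0,0,0]], turn=[0,0,0,0,0,0,0,0,0,0,0,0], grip=0)

```text
time: 15.05
ee_pos: [0.6395, -0.0003, 0.0313]
eef_rot: [0.738, 0.675, 0.0, 0.0]
ft_force: [0.2, -0.2, -0.2]
width: 0.0867
grip_force: 0.0
```

Emit:
step_arm(delta_pos=[[0,0,0.3],[0,0,0.8],[0,0,1],[0,0,1],[0,0,1],[0,0,1],[0,0,1],[-0.7,-0.2,0.5],[-1,-0.2,0],[-1,0,0],[-1,0,0],[-1,0,0]], turn=[0,0,0,0,0,0,0,0,0,0,0,0])

```text
time: 16.25
ee_pos: [0.521, -0.0106, 0.1968]
eef_rot: [0.738, 0.675, 0.0, 0.0]
ft_force: [0.3, 0.2, 0.2]
width: 0.0869
grip_force: 0.0
```

Run:
```python
from m import *
st()
for n in ("top","wrist","scene"):
    a=camera(n);P=cloud(a);h,s,v=masks(a);np.savez(n[0]+"3.npz",**a)
    ok=lambda L:[b for b in L if 0.38<b[2][0]/1000<.7 and -.12<b[2][1]/1000<.12]
    show(n+" foot",ok(blobs(a,P,(h<22)&(s>150)&(v>60),(.015,.035),100)))
    show("grip",ok(blobs(a,P,(h<22),(.052,.07),60)))
    show("tablets",ok(blobs(a,P,(h>33)&(h<90)&(s<130)&(s>15),(.016,.030),60)))
```

```text
t 16.25 tcp [521.  -10.6 196.8] toolY deg -5.1 F [0.3 0.2 0.2] w 86.9 gf 0.0 q [-0.61  0.12  0.59  1.8  -0.07  1.25 -0.09]
top foot
grip
tablets
   [258. 271.] 86 [438.1  69.5] 45.9 13.8 0.2 22.7
wrist foot
   [404. 155.] 4317 [638.5  -1.9] 109.6 43.8 84.7 25.8
grip
   [421. 167.] 1587 [638.2  -1.3] 39.7 25.2 85.6 59.6
tablets
   [196. 246.] 507 [430.4 -69.6] 49.5 22.1 -3.0 20.8
   [203. 259.] 82 [438.  -82.8] 35.2 3.7 8.1 21.0
scene foot
   [299. 256.] 637 [639.8  -1.9] 112.1 44.5 84.3 26.7
grip
   [301. 245.] 198 [639.5  -1.8] 40.9 25.7 86.3 60.3
tablets
   [253. 191.] 194 [439.7  58.1] 49.2 30.9 -13.4 21.8
   [214. 223.] 214 [433. -71.] 47.0 30.3 5.5 21.8
   [256. 226.] 226 [513.  -12.4] 49.0 30.4 1.6 21.6
```

Run:
```python
from m import *
for f in ("t0","s0"):
    a=dict(np.load(f+".npz"));P=cloud(a);h,s,v=masks(a)
    B=(P[...,0]>.38)&(P[...,0]<.66)&(P[...,1]>.15)&(P[...,1]<.48)
    show(f+" floor",blobs(a,P,B,(.002,.014),200))
    show("rim",blobs(a,P,B,(.058,.069),40))
    show("seal",blobs(a,P,B,(.071,.085),30))
    show("inside things",blobs(a,P,B&(P[...,0]<.6),(.018,.055),30))
save(dict(np.load("t0.npz")),"case.png",(20,120,220,300),3.3)
```

```text
t0 floor
   [150. 234.] 6677 [521.7 325.5] 226.3 179.0 -80.9 9.5
rim
   [142. 218.] 1134 [520.2 318.7] 251.5 202.1 -81.1 65.7
   [148. 264.] 50 [448.2 306.3] 33.6 20.3 24.4 68.2
seal
   [141. 187.] 254 [618.8 331.9] 245.0 9.1 -79.4 77.8
   [150. 271.] 536 [440.3 305.5] 232.8 40.7 -81.3 75.5
inside things
   [ 99. 235.] 634 [509.7 433.9] 188.6 53.2 -7.3 36.5
   [201. 244.] 265 [506.9 194.9] 176.6 58.2 -12.2 41.9
   [136. 280.] 137 [413.7 325.2] 164.4 9.4 -80.5 44.2
s0 floor
   [342. 145.] 3000 [507.3 343.7] 196.5 171.6 -81.0 9.1
   [338. 181.] 326 [576.6 247.8] 275.5 139.1 50.7 7.5
rim
   [349. 109.] 291 [487.6 374.2] 142.4 138.4 8.3 64.7
   [322. 164.] 402 [527.6 212. ] 213.3 94.4 -12.1 64.5
seal
   [313. 123.] 280 [441.3 307.4] 230.0 41.4 -81.4 74.6
   [365. 180.] 30 [645.5 236.4] 44.4 10.4 84.2 77.7
inside things
   [352. 113.] 586 [460.4 418.4] 164.6 77.8 40.9 37.4
   [305. 141.] 160 [435.6 259.2] 109.6 4.8 -80.6 37.2
   [315. 172.] 558 [519.7 195.5] 162.7 9.2 8.2 37.0
```

View pics/case.png

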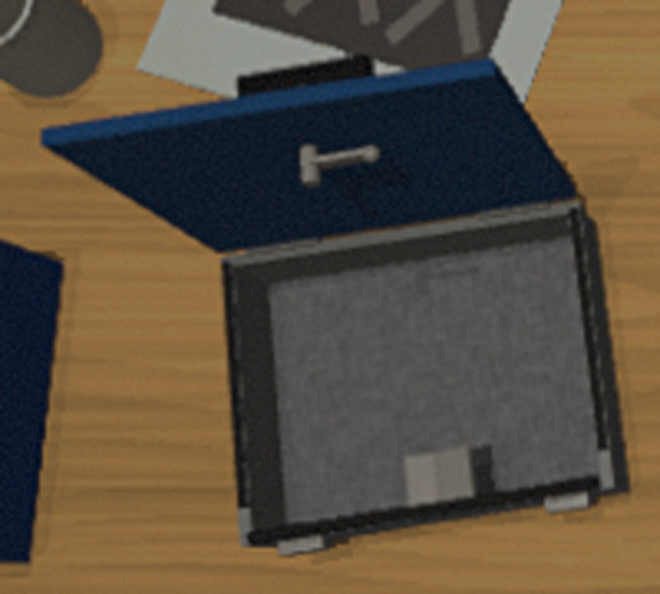

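The case centre is about (0.520,0.319) with a yaw of 9°. The keeper is the pale block at the middle of the front wall (crop 440,475), so the tablets go further back. Next I turn the tool over the first tablet.

Emit:
step_arm(delta_pos=[[-0.34,-0.06,0],[0,0,0],[0,0,0],[0,0,0],[0,0,0],[0,0,0],[0,0,0],[0,0,0],[0,0,0],[0,0,0],[0,0,0],[0,0,0]], turn=[1,1,1,1,1,1,1,1,1,1,1,1])

```text
time: 17.6
ee_pos: [0.5143, -0.0119, 0.1966]
eef_rot: [0.107, 0.994, -0.0, 0.0]
ft_force: [-0.2, -0.0, 0.1]
width: 0.0873
grip_force: 0.0
```

Emit:
step_arm(delta_pos=[[0,0,0],[0,0,0],[0,0,0]], turn=[1,0.9,0])

```text
time: 17.9
ee_pos: [0.5142, -0.0119, 0.1966]
eef_rot: [-0.005, 1.0, -0.0, 0.0]
ft_force: [-0.1, 0.4, -0.2]
width: 0.0871
grip_force: 0.0
```

```bash
cat > tab.py <<'E'
from m import *
st()
for n in ("wrist","scene"):
    a=camera(n);P=cloud(a);h,s,v=masks(a)
    ok=lambda L:[b for b in L if 0.36<b[2][0]/1000<.7 and -.14<b[2][1]/1000<.14]
    show(n+" tablets",ok(blobs(a,P,(h>30)&(h<90)&(s<130)&(s>8),(.016,.030),60)))
E
python3 tab.py
```

```text
t 17.9 tcp [514.2 -11.9 196.6] toolY deg 90.5 F [-0.1  0.4 -0.2] w 87.1 gf 0.0 q [-0.52  0.1   0.49  1.81 -0.05  1.24  1.56]
wrist tablets
   [208.  85.] 1761 [430.4 -69.8] 49.0 30.4 4.9 20.9
   [357.  93.] 1864 [436.4  59.5] 49.0 30.9 -14.1 20.8
   [264. 163.] 280 [497.9 -20.4] 21.7 11.0 -0.0 20.8
   [276. 195.] 382 [527.2 -11.4] 29.3 15.3 -89.6 20.9
scene tablets
   [253. 191.] 203 [438.6  57.6] 49.4 31.4 -11.2 22.0
   [214. 223.] 233 [432.3 -71.1] 51.1 31.1 4.4 22.1
   [256. 226.] 229 [512.6 -12.6] 49.6 30.1 0.8 21.9
```

Emit:
step_arm(delta_pos=[[-0.06,0,-1],[0,0,-1],[0,0,-1],[0,0,-1],[0,0,-1],[0,0,-1],[0,0,-0.8],[0,0,-0.5],[0,0,-0.3],[0,0,-0.08],[0,0,0]], turn=[0,0,0,0,0,0,0,0,0,0,0])

```text
time: 19.1
ee_pos: [0.5124, -0.0118, 0.0047]
eef_rot: [-0.004, 1.0, 0.0, 0.0]
ft_force: [0.3, 0.2, -0.1]
width: 0.0873
grip_force: 0.0
```

Emit:
step_arm(delta_pos=[[0,0,0],[0,0,0],[0,0,0],[0,0,0],[0,0,0],[0,0,0],[0,0,0],[0,0,0],[0,0,0],[0,0,0],[0,0,0],[0,0,0]], turn=[0,0,0,0,0,0,0,0,0,0,0,0], grip=1, newtons=30)

```text
time: 20.3
ee_pos: [0.512, -0.0118, 0.0043]
eef_rot: [-0.004, 1.0, 0.0, -0.0]
ft_force: [-0.1, -1.2, -0.4]
width: 0.0315
grip_force: 30.0
```

Emit:
step_arm(delta_pos=[[0,0,0.3],[0,0,0.7],[0,0,0.9],[0,0,0.9],[0,0,0.9],[0,0,0.9],[0,0,0.9],[0,0,0.9],[0.1,0.5,0],[0.1,0.9,0],[0.1,0.9,0],[0.1,0.9,0]], turn=[0,0,0,0,0,0,0,0,0.1,0.1,0.1,0.1])

```text
time: 21.5
ee_pos: [0.5217, 0.0701, 0.1638]
eef_rot: [-0.029, 1.0, 0.0, -0.0]
ft_force: [-0.3, 0.7, -1.1]
width: 0.0317
grip_force: 30.0
```

Emit:
step_arm(delta_pos=[[0.1,0.9,0],[0.1,0.9,0],[0.1,0.9,0],[0.1,0.9,0],[0.1,0.9,0],[0.1,0.9,0],[0.1,0.9,0],[0.1,0.9,0],[0.1,0.9,0],[0.1,0.9,0],[0.1,0.9,0],[0.1,0.9,0]], turn=[0.1,0.1,0.1,0.1,0.1,0.1,0.1,0.1,0.04,0,0,0])

```text
time: 22.7
ee_pos: [0.552, 0.3401, 0.1641]
eef_rot: [-0.079, 0.997, 0.0, -0.0]
ft_force: [0.7, 0.2, -1.5]
width: 0.0317
grip_force: 30.0
```

Emit:
step_arm(delta_pos=[[0.1,0.9,0],[0.05,0.77,0],[0,0,0],[0,0,0]], turn=[0,0,0,0])

```text
time: 23.1
ee_pos: [0.5555, 0.3804, 0.1638]
eef_rot: [-0.079, 0.997, -0.0, -0.0]
ft_force: [-0.4, -1.3, -1.1]
width: 0.0319
grip_force: 30.0
```

```bash
python3 - <<'E'
from m import *
st()
E
python3 tab.py
```

```text
t 23.1 tcp [555.5 380.4 163.8] toolY deg 99.0 F [-0.4 -1.3 -1.1] w 31.9 gf 30.0 q [-0.87  0.48  0.28  1.41 -0.13  1.27  1.15]
t 23.1 tcp [555.5 380.4 163.8] toolY deg 99.0 F [-0.4 -1.3 -1.1] w 31.9 gf 30.0 q [-0.87  0.48  0.28  1.41 -0.13  1.27  1.15]
wrist tablets
scene tablets
   [253. 191.] 205 [438.7  58.4] 48.1 29.7 -14.4 22.0
   [214. 222.] 233 [431.2 -71.6] 50.7 30.8 3.9 21.8
```

Now I lower it to TCP z ≈ 13 mm (150.5 mm down, 6.02 units) and release with the gripper partly open.

Emit:
step_arm(delta_pos=[[0,0,-0.6],[0,0,-0.9],[0,0,-0.9],[0,0,-0.9],[0,0,-0.8],[0,0,-0.7],[0,0,-0.5],[0,0,-0.4],[0,0,-0.2],[0,0,-0.1],[0,0,-0.02],[0,0,0]], turn=[0,0,0,0,0,0,0,0,0,0,0,0])

```text
time: 24.4
ee_pos: [0.5561, 0.3801, 0.0144]
eef_rot: [-0.078, 0.997, 0.0, 0.0]
ft_force: [-0.7, -0.3, -0.9]
width: 0.0313
grip_force: 30.0
```

Emit:
step_arm(delta_pos=[[0,0,0],[0,0,0],[0,0,0],[0,0,0],[0,0,0],[0,0,0],[0,0,0],[0,0,0]], turn=[0,0,0,0,0,0,0,0], grip=0.35)

```text
time: 25.2
ee_pos: [0.5557, 0.3799, 0.0138]
eef_rot: [-0.078, 0.997, 0.0, -0.0]
ft_force: [0.2, -0.8, -0.5]
width: 0.0566
grip_force: 0.0
```

Emit:
step_arm(delta_pos=[[0,0,0.3],[0,0,0.7],[0,0,0.9],[0,0,0.9],[0,0,0.9],[0,0,0.9],[0,0,0.9],[0,0,0.9],[0,0,0.5],[-0.1,-0.5,0],[-0.3,-0.9,0],[-0.3,-0.9,0]], turn=[0,0,0,0,0,0,0,0,0,0,0,0])

```text
time: 26.4
ee_pos: [0.5374, 0.3206, 0.1851]
eef_rot: [-0.078, 0.997, -0.001, -0.001]
ft_force: [0.4, 0.1, -0.9]
width: 0.0566
grip_force: 0.0
```

Emit:
step_arm(delta_pos=[[-0.34,-0.88,0],[-0.34,-0.88,0],[-0.34,-0.88,0],[-0.34,-0.88,0],[-0.34,-0.88,0],[-0.34,-0.88,0],[-0.34,-0.88,0],[-0.34,-0.88,0],[-0.34,-0.88,0],[-0.34,-0.88,0],[-0.34,-0.88,0],[-0.3,-0.88,0]], turn=[-0.27,-0.27,-0.27,-0.27,-0.27,-0.27,-0.27,-0.27,-0.27,-0.27,-0.27,-0.27], grip=0)

```text
time: 27.6
ee_pos: [0.4356, 0.0567, 0.1852]
eef_rot: [0.117, 0.993, -0.0, -0.001]
ft_force: [0.1, 0.2, 0.8]
width: 0.087
grip_force: 0.0
```

Emit:
step_arm(delta_pos=[[0,0,0],[0,0,0],[0,0,0]], turn=[0,0,0])

```text
time: 27.9
ee_pos: [0.4369, 0.0589, 0.1859]
eef_rot: [0.115, 0.993, 0.0, -0.0]
ft_force: [-0.1, -0.4, -0.3]
width: 0.0872
grip_force: 0.0
```

```bash
python3 tab.py
python3 - <<'E'
from m import *
a=camera("scene");P=cloud(a);h,s,v=masks(a)
print([b for b in blobs(a,P,(h>30)&(h<90)&(s<130)&(s>8),(.02,.045),40) if b[2][1]>150])
save(a,"s4.png",(180,40,480,260),2.6)
E
```

```text
t 27.9 tcp [436.9  58.9 185.9] toolY deg 76.8 F [-0.1 -0.4 -0.3] w 87.2 gf 0.0 q [-0.7  -0.08  0.45  1.99  0.04  1.22  1.07]
wrist tablets
   [280. 170.] 405 [427.   65.2] 27.5 24.2 -13.7 20.9
   [137. 213.] 868 [430.8 -69.7] 48.4 30.4 4.6 20.9
   [280. 199.] 225 [452.7  58.8] 23.8 16.6 77.0 20.9
scene tablets
   [253. 191.] 207 [438.6  59.2] 47.9 31.5 -15.1 21.5
   [214. 222.] 227 [431.9 -70.7] 50.1 30.9 3.8 22.0
[(array([366., 139.]), np.int32(135), array([549.5, 378.7]), 34.4, 32.8, 9.0, np.float64(30.2))]
```

View pics/s4.png

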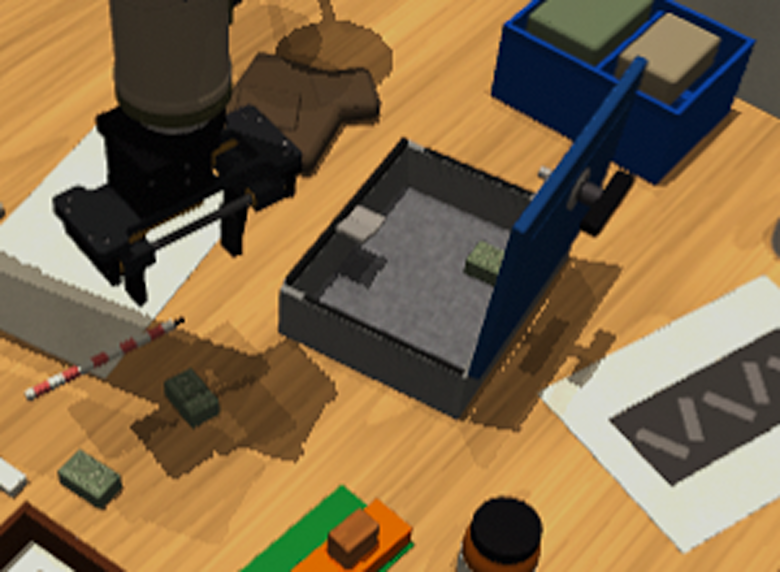

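Tablet A lies flat in the case (crop 487,260), with its top at 30 mm. On to the second one.

Emit:
step_arm(delta_pos=[[0.03,0,-1],[0,0,-1],[0,0,-1],[0,0,-1],[0,0,-1],[0,0,-0.9],[0,0,-0.6],[0,0,-0.4],[0,0,-0.25],[0,0,-0.1],[0,0,0]], turn=[0,0,0,0,0,0,0,0,0,0,0])

```text
time: 29.15
ee_pos: [0.4382, 0.0585, 0.0052]
eef_rot: [0.116, 0.993, 0.0, 0.0]
ft_force: [-0.4, 0.1, 0.6]
width: 0.0872
grip_force: 0.0
```

Emit:
step_arm(delta_pos=[[0,0,0],[0,0,0],[0,0,0],[0,0,0],[0,0,0],[0,0,0],[0,0,0],[0,0,0],[0,0,0],[0,0,0],[0,0,0],[0,0,0]], turn=[0,0,0,0,0,0,0,0,0,0,0,0], grip=1, newtons=30)

```text
time: 30.35
ee_pos: [0.438, 0.0584, 0.0051]
eef_rot: [0.116, 0.993, 0.0, -0.0]
ft_force: [0.0, -0.4, -0.7]
width: 0.0315
grip_force: 30.0
```

Emit:
step_arm(delta_pos=[[0,0,0.3],[0,0,0.7],[0,0,0.9],[0,0,0.9],[0,0,0.9],[0,0,0.9],[0,0,0.9],[0,0,0.9],[0.3,0.5,0],[0.51,0.8,0],[0.5,0.8,0],[0.5,0.8,0]], turn=[0,0,0,0,0,0,0,0,0.3,0.34,0.3,0.3])

```text
time: 31.55
ee_pos: [0.4834, 0.1323, 0.1643]
eef_rot: [0.04, 0.999, -0.0, -0.0]
ft_force: [0.1, -0.2, -1.7]
width: 0.032
grip_force: 30.0
```

Emit:
step_arm(delta_pos=[[0.5,0.8,0],[0.5,0.8,0],[0.5,0.8,0],[0.5,0.8,0],[0.5,0.8,0],[0.5,0.8,0],[0.5,0.7,0],[0.1,0.12,0],[0,0,0],[0,0,0]], turn=[0.3,0.3,0.3,0.3,0.3,0.3,0.2,0,0,0])

```text
time: 32.55
ee_pos: [0.5729, 0.2707, 0.1645]
eef_rot: [-0.078, 0.997, -0.0, -0.0]
ft_force: [-0.4, -0.9, -0.5]
width: 0.0314
grip_force: 30.0
```

```bash
python3 tab.py
```

```text
t 32.55 tcp [572.9 270.7 164.5] toolY deg 98.9 F [-0.4 -0.9 -0.5] w 31.4 gf 30.0 q [-0.79  0.4   0.35  1.53 -0.14  1.24  1.32]
wrist tablets
scene tablets
   [214. 223.] 234 [431.6 -70.5] 49.4 30.9 4.3 21.8
```

Lower to TCP z ≈ 14 mm: 150.5 mm, 6.02 units.

Emit:
step_arm(delta_pos=[[0,0,-0.6],[0,0,-0.9],[0,0,-0.9],[0,0,-0.9],[0,0,-0.8],[0,0,-0.7],[0,0,-0.5],[0,0,-0.4],[0,0,-0.2],[0,0,-0.1],[0,0,-0.02],[0,0,0]], turn=[0,0,0,0,0,0,0,0,0,0,0,0])

```text
time: 33.85
ee_pos: [0.5736, 0.2716, 0.0152]
eef_rot: [-0.078, 0.997, 0.0, 0.0]
ft_force: [-0.3, -0.8, -0.7]
width: 0.0321
grip_force: 30.0
```

Emit:
step_arm(delta_pos=[[0,0,0],[0,0,0],[0,0,0],[0,0,0],[0,0,0],[0,0,0],[0,0,0],[0,0,0]], turn=[0,0,0,0,0,0,0,0], grip=0.35)

```text
time: 34.65
ee_pos: [0.5732, 0.2714, 0.0146]
eef_rot: [-0.078, 0.997, 0.0, -0.0]
ft_force: [0.1, 0.1, 0.5]
width: 0.0568
grip_force: 0.0
```

Emit:
step_arm(delta_pos=[[0,0,0.3],[0,0,0.7],[0,0,0.9],[0,0,0.9],[0,0,0.9],[0,0,0.9],[0,0,0.9],[0,0,0.9],[0,0,0.5],[-0.1,-0.5,0],[-0.3,-0.9,0],[-0.3,-0.9,0]], turn=[0,0,0,0,0,0,0,0,0,0,0,0])

```text
time: 35.85
ee_pos: [0.5548, 0.2121, 0.1856]
eef_rot: [-0.078, 0.997, -0.001, -0.001]
ft_force: [-0.2, -0.0, 0.3]
width: 0.0565
grip_force: 0.0
```

Emit:
step_arm(delta_pos=[[-0.41,-0.95,0],[-0.41,-0.95,0],[-0.41,-0.95,0],[-0.42,-0.95,0],[-0.42,-0.95,0],[-0.42,-0.95,0],[-0.42,-0.95,0],[-0.42,-0.95,0],[-0.42,-0.95,0],[-0.41,-0.95,0],[-0.41,-0.95,0],[-0.41,-0.91,0]], turn=[-0.05,-0.05,-0.05,-0.05,-0.05,-0.05,-0.06,-0.06,-0.06,-0.06,-0.06,-0.05], grip=0)

```text
time: 37.05
ee_pos: [0.4298, -0.0718, 0.1863]
eef_rot: [-0.039, 0.999, 0.0, -0.001]
ft_force: [-0.2, 0.5, 0.1]
width: 0.087
grip_force: 0.0
```

Emit:
step_arm(delta_pos=[[0,0,0],[0,0,0],[0,0,0]], turn=[0,0,0])

```text
time: 37.35
ee_pos: [0.4311, -0.0696, 0.1867]
eef_rot: [-0.04, 0.999, 0.0, -0.0]
ft_force: [0.7, 0.1, 0.6]
width: 0.0873
grip_force: 0.0
```

```bash
python3 tab.py
python3 - <<'E'
from m import *
a=camera("top");P=cloud(a);h,s,v=masks(a)
print([b for b in blobs(a,P,(h>30)&(h<90)&(s<130)&(s>8),(.02,.045),40) if b[2][1]>150])
E
```

```text
t 37.35 tcp [431.1 -69.6 186.7] toolY deg 94.6 F [0.7 0.1 0.6] w 87.3 gf 0.0 q [-0.54 -0.11  0.57  2.    0.06  1.23  1.66]
wrist tablets
   [264. 167.] 346 [417.  -78.3] 20.9 15.2 4.0 20.8
   [275. 200.] 441 [446.3 -68.8] 30.1 16.8 -84.6 20.9
scene tablets
   [214. 222.] 226 [432.3 -70.4] 49.4 31.3 6.8 21.7
[(array([172., 212.]), np.int32(311), array([571.8, 270.4]), 50.4, 33.5, 9.1, np.float64(30.3)), (array([126., 219.]), np.int32(316), array([555. , 377.1]), 50.6, 32.9, 6.5, np.float64(30.4))]
```

Tablets A and B lie flat in the case, tops at 30 mm. Now the third.

Emit:
step_arm(delta_pos=[[0.02,-0.03,-1],[0,0,-1],[0,0,-1],[0,0,-1],[0,0,-1],[0,0,-0.9],[0,0,-0.6],[0,0,-0.4],[0,0,-0.25],[0,0,-0.12],[0,0,0]], turn=[0,0,0,0,0,0,0,0,0,0,0])

```text
time: 38.6
ee_pos: [0.4319, -0.0708, 0.0054]
eef_rot: [-0.039, 0.999, 0.0, 0.0]
ft_force: [-0.6, -0.4, 0.1]
width: 0.0871
grip_force: 0.0
```

Emit:
step_arm(delta_pos=[[0,0,0],[0,0,0],[0,0,0],[0,0,0],[0,0,0],[0,0,0],[0,0,0],[0,0,0],[0,0,0],[0,0,0],[0,0,0],[0,0,0]], turn=[0,0,0,0,0,0,0,0,0,0,0,0], grip=1, newtons=30)

```text
time: 39.8
ee_pos: [0.4317, -0.0708, 0.0053]
eef_rot: [-0.039, 0.999, 0.0, -0.0]
ft_force: [-0.3, -0.6, 0.1]
width: 0.0319
grip_force: 30.0
```

Emit:
step_arm(delta_pos=[[0,0,0.3],[0,0,0.7],[0,0,0.9],[0,0,0.9],[0,0,0.9],[0,0,0.9],[0,0,0.9],[0,0,0.9],[0.12,0.5,0],[0.22,0.9,0],[0.2,0.9,0],[0.2,0.9,0]], turn=[0,0,0,0,0,0,0,0,0.05,0.05,0.05,0.05])

```text
time: 41.0
ee_pos: [0.4499, 0.0105, 0.1648]
eef_rot: [-0.052, 0.999, 0.0, -0.0]
ft_force: [0.4, -0.1, -0.9]
width: 0.0319
grip_force: 30.0
```

Emit:
step_arm(delta_pos=[[0.2,0.9,0],[0.2,0.9,0],[0.2,0.9,0],[0.2,0.9,0],[0.2,0.9,0],[0.2,0.9,0],[0.2,0.9,0],[0.2,0.9,0],[0.2,0.9,0],[0.2,0.9,0],[0.2,0.9,0],[0.2,0.9,0]], turn=[0.05,0.05,0.05,0.05,0.05,0.05,0.05,0.05,0.05,0,0,0])

```text
time: 42.2
ee_pos: [0.5104, 0.2812, 0.1651]
eef_rot: [-0.079, 0.997, 0.0, -0.0]
ft_force: [0.1, 1.0, -1.3]
width: 0.0318
grip_force: 30.0
```

Emit:
step_arm(delta_pos=[[0.2,0.9,0],[0.2,0.68,0],[0,0,0],[0,0,0]], turn=[0,0,0,0])

```text
time: 42.6
ee_pos: [0.5201, 0.3191, 0.1648]
eef_rot: [-0.079, 0.997, -0.0, -0.0]
ft_force: [0.2, -0.6, -0.1]
width: 0.0317
grip_force: 30.0
```

```bash
python3 -c "
from m import *
st()"
```

```text
t 42.6 tcp [520.1 319.1 164.8] toolY deg 99.0 F [ 0.2 -0.6 -0.1] w 31.7 gf 30.0 q [-0.88  0.34  0.31  1.59 -0.11  1.22  1.19]
```

Emit:
step_arm(delta_pos=[[0,0,-0.6],[0,0,-0.9],[0,0,-0.9],[0,0,-0.9],[0,0,-0.8],[0,0,-0.7],[0,0,-0.5],[0,0,-0.4],[0,0,-0.2],[0,0,-0.1],[0,0,-0.02],[0,0,0]], turn=[0,0,0,0,0,0,0,0,0,0,0,0])

```text
time: 43.8
ee_pos: [0.5206, 0.3189, 0.0154]
eef_rot: [-0.078, 0.997, 0.0, 0.0]
ft_force: [-0.2, 0.3, -1.2]
width: 0.0316
grip_force: 30.0
```

Emit:
step_arm(delta_pos=[[0,0,0],[0,0,0],[0,0,0],[0,0,0],[0,0,0],[0,0,0],[0,0,0],[0,0,0]], turn=[0,0,0,0,0,0,0,0], grip=0.35)

```text
time: 44.6
ee_pos: [0.5202, 0.3187, 0.0148]
eef_rot: [-0.078, 0.997, 0.0, -0.0]
ft_force: [0.5, -0.5, 0.1]
width: 0.0562
grip_force: 0.0
```

Emit:
step_arm(delta_pos=[[0,0,0.3],[0,0,0.7],[0,0,0.9],[0,0,0.9],[0,0,0.9],[0,0,0.9],[0,0,0.9],[0,0,0.9],[0,0,0.9],[0,-0.5,0.9],[0,-0.9,0.9],[0,-0.9,0.9]], turn=[0,0,0,0,0,0,0,0,0,0,0,0])

```text
time: 45.8
ee_pos: [0.52, 0.2605, 0.2663]
eef_rot: [-0.079, 0.997, 0.0, 0.0]
ft_force: [0.3, 0.4, -0.3]
width: 0.0562
grip_force: 0.0
```

Emit:
step_arm(delta_pos=[[0,-1,0.9],[0,-1,0.9],[0,-1,0.9],[0,-1,0],[0,-1,0],[0,0,0]], turn=[-1,-1,-1,-1,-1,0], grip=1)

```text
time: 46.4
ee_pos: [0.5206, 0.132, 0.3336]
eef_rot: [0.224, 0.975, 0.0, 0.001]
ft_force: [-0.2, 0.1, 0.7]
width: 0.0164
grip_force: 0.0
```

Run:
```python
from m import *
st()
a=camera("top");P=cloud(a);h,s,v=masks(a)
print([b for b in blobs(a,P,(h>30)&(h<90)&(s<130)&(s>8),(.02,.045),40) if b[2][1]>150])
b=camera("scene");Q=cloud(b)
# lid points in case frame
c,sn=np.cos(np.radians(9)),np.sin(np.radians(9))
for n,(im,PP) in dict(top=(a,P),scene=(b,Q)).items():
    H,S,V=masks(im);m=(H>100)&(H<125)&(S>120)&(PP[...,2]>.07)&(PP[...,1]>.15)&(PP[...,1]<.48)&(PP[...,0]>.6)
    q=PP[m];q=q[np.isfinite(q[:,0])];d=q[:,:2]-[.5202,.3187];L=np.c_[d[:,0]*c+d[:,1]*sn,-d[:,0]*sn+d[:,1]*c,q[:,2]]
    print(n,len(L),np.percentile(L,[1,99],axis=0).round(3));k=np.polyfit(L[:,2],L[:,0],1);print(k)
save(a,"t5.png",(0,80,320,320),2.4)
```

```text
t 46.4 tcp [520.6 132.  333.6] toolY deg 64.1 F [-0.2  0.1  0.7] w 16.4 gf 0.0 q [-0.77  0.09  0.48  1.53 -0.04  1.53  0.82]
[]Traceback (most recent call last):
  File "<stdin>", line 11, in <module>
    return _quantile_unchecked(
        a, q, axis, out, overwrite_input, method, keepdims, weights)
    return _ureduce(a,
                    func=_quantile_ureduce_func,
    ...<5 lines>...
                    overwrite_input=overwrite_input,
                    method=method)
    r = func(a, **kwargs)
    result = _quantile(arr,
                       quantiles=q,
    ...<2 lines>...
                       out=out,
                       weights=wgt)
    slices_having_nans = np.isnan(arr[-1, ...])
                                  ~~~^^^^^^^^^
IndexError: index -1 is out of bounds for axis 0 with size 0
```

Run:
```python
from m import *
c,sn=np.cos(np.radians(9)),np.sin(np.radians(9))
b=camera("scene");P=cloud(b);h,s,v=masks(b)
print([x for x in blobs(b,P,(h>30)&(h<90)&(s<130)&(s>8),(.02,.045),40) if x[2][1]>150])
for n,im in dict(t0=dict(np.load("t0.npz")),s0=dict(np.load("s0.npz")),now=b).items():
    PP=cloud(im);H,S,V=masks(im);m=(H>100)&(H<125)&(S>120)&(PP[...,2]>.07)&(PP[...,1]>.15)&(PP[...,1]<.48)&(PP[...,0]>.6)
    q=PP[m];d=q[:,:2]-[.5202,.3187];L=np.c_[d[:,0]*c+d[:,1]*sn,-d[:,0]*sn+d[:,1]*c,q[:,2]]
    if len(L): print(n,len(L),np.percentile(L,[1,99],axis=0).round(3))
save(b,"s5.png",(220,40,480,240),3)
```

```text
[(array([366., 139.]), np.int32(135), array([548.4, 377.3]), 35.8, 33.9, -74.2, np.float64(29.6)), (array([345., 147.]), np.int32(222), array([520.9, 319. ]), 48.9, 35.5, 10.4, np.float64(29.4)), (array([350., 167.]), np.int32(234), array([572.8, 271.9]), 50.6, 36.6, 7.6, np.float64(29.4))]
t0 5277 [[ 0.1   -0.123  0.081]
 [ 0.12   0.118  0.269]]
s0 1872 [[ 0.105 -0.124  0.075]
 [ 0.13   0.12   0.269]]
now 1870 [[ 0.105 -0.124  0.075]
 [ 0.125  0.12   0.269]]
```

View pics/s5.png

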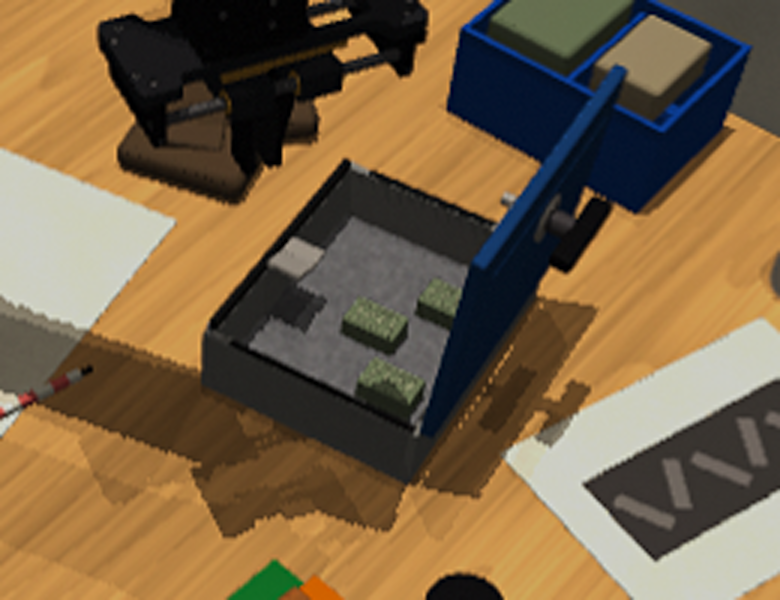

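Three tablets lie flat and apart in the case (crop 375,325; 390,388; 440,300). The lid stands nearly upright at about 1.65 rad, with its top at z 0.269. I'll fly over it, drop behind its outer face beside the handle, and push it forward.

Emit:
step_arm(delta_pos=[[0.7,0.57,-0.1],[0.7,0.57,-0.1],[0.7,0.57,-0.1],[0.7,0.57,-0.1],[0.7,0.57,-0.1],[0.7,0.57,-0.1],[0.7,0.57,-0.1],[0.7,0.57,-0.1],[0.7,0.57,-0.1],[0.7,0.57,-0.05],[0.14,0.06,0],[0,0,0]], turn=[-0.8,-0.8,-0.8,-0.8,-0.8,-0.8,-0.8,-0.8,-0.8,-0.8,0,0])

```text
time: 47.75
ee_pos: [0.6986, 0.2812, 0.3072]
eef_rot: [0.644, 0.765, -0.001, -0.0]
ft_force: [0.4, -0.7, -0.1]
width: 0.0005
grip_force: 0.0
```

```bash
python3 -c "
from m import *
st()"
```

```text
t 47.75 tcp [698.6 281.2 307.2] toolY deg 9.8 F [ 0.4 -0.7 -0.1] w 0.5 gf 0.0 q [-0.72  0.67  0.57  0.89 -0.35  1.66 -0.11]
```

Emit:
step_arm(delta_pos=[[0,0,-0.6],[0,0,-0.9],[0,0,-0.9],[0,0,-0.7],[0,0,-0.3],[-0.3,-0.05,0],[-0.4,-0.06,0],[-0.4,-0.06,0],[-0.4,-0.06,0],[-0.4,-0.06,0],[-0.4,-0.06,0]], turn=[0,0,0,0,0,0,0,0,0,0,0])

```text
time: 48.85
ee_pos: [0.6415, 0.2712, 0.2262]
eef_rot: [0.645, 0.764, 0.002, 0.001]
ft_force: [2.0, 0.5, 2.1]
width: 0.0005
grip_force: 1.3
```

Emit:
step_arm(delta_pos=[[-0.4,-0.06,0],[-0.4,-0.06,0],[-0.4,-0.06,0],[-0.4,-0.06,0],[-0.4,-0.06,0],[-0.4,-0.06,0]], turn=[0,0,0,0,0,0])

```text
time: 49.45
ee_pos: [0.5808, 0.2623, 0.2247]
eef_rot: [0.645, 0.764, 0.001, 0.0]
ft_force: [1.2, 1.1, -0.2]
width: 0.0005
grip_force: 0.6
```

Emit:
step_arm(delta_pos=[[-0.4,-0.06,0],[-0.4,-0.06,0],[-0.4,-0.06,0],[-0.4,-0.06,0],[-0.4,-0.06,0]], turn=[0,0,0,0,0])

```text
time: 49.95
ee_pos: [0.5302, 0.2548, 0.2235]
eef_rot: [0.645, 0.764, -0.0, -0.0]
ft_force: [0.3, 0.0, 0.2]
width: 0.0005
grip_force: 0.0
```

```bash
cat > lid.py <<'E'
from m import *
st()
c,sn=np.cos(np.radians(9)),np.sin(np.radians(9))
def loc(q):
    d=q[:,:2]-[.5202,.3187];return np.c_[d[:,0]*c+d[:,1]*sn,-d[:,0]*sn+d[:,1]*c,q[:,2]]
if __name__=="__main__":
    im=camera("scene")
    PP=cloud(im);H,S,V=masks(im);m=(H>100)&(H<125)&(S>120)&(PP[...,2]>.06)&(PP[...,1]>.15)&(PP[...,1]<.48)&(PP[...,0]>.36)
    L=loc(PP[m]);print(len(L),np.percentile(L,[1,50,99],axis=0).round(3))
E
python3 lid.py
```

```text
t 49.95 tcp [530.2 254.8 223.5] toolY deg 9.6 F [0.3 0.  0.2] w 0.5 gf 0.0 q [-1.01  0.27  0.59  1.59 -0.16  1.33 -0.23]
4641 [[-0.022 -0.123  0.077]
 [ 0.056 -0.042  0.146]
 [ 0.106  0.121  0.347]]
```

Emit:
step_arm(delta_pos=[[0,0,0.8],[0,0,0.8],[0,0,0],[0,0,0],[0,0,0],[0,0,0],[0,0,0],[0,0,0],[0,0,0],[0,0,0],[0,0,0],[0,0,0]], turn=[0,0,0,0,0,0,0,0,0,0,0,0], grip=0.3)

```text
time: 51.2
ee_pos: [0.5312, 0.2549, 0.2636]
eef_rot: [0.645, 0.764, 0.0, 0.0]
ft_force: [-0.9, 0.0, 0.3]
width: 0.0607
grip_force: 0.0
```

Emit:
step_arm(delta_pos=[[0,0,0],[0,0,0],[0,0,0],[0,0,0],[0,0,0],[0,0,0],[0,0,0],[0,0,0],[0,0,0],[0,0,0],[0,0,0],[0,0,0]], turn=[0,0,0,0,0,0,0,0,0,0,0,0])

```text
time: 52.4
ee_pos: [0.5312, 0.2549, 0.2636]
eef_rot: [0.645, 0.764, 0.0, 0.0]
ft_force: [-0.2, 0.3, -0.5]
width: 0.0611
grip_force: 0.0
```

Emit:
step_arm(delta_pos=[[-0.36,0.38,0],[-0.36,0.38,0],[-0.36,0.38,0],[-0.36,0.38,0],[-0.36,0.38,0],[-0.36,0.38,0],[0,0,0],[0,0,0],[0,0,0],[0,0,0],[0,0,0],[0,0,0]], turn=[0,0,0,0,0,0,0,0,0,0,0,0])

```text
time: 53.6
ee_pos: [0.4774, 0.3116, 0.2636]
eef_rot: [0.646, 0.764, 0.0, 0.0]
ft_force: [1.1, 0.3, -0.7]
width: 0.0606
grip_force: 0.0
```

```bash
python3 lid.py
python3 - <<'E'
from m import *
for n in ("wrist","scene"):
    a=camera(n);P=cloud(a);h,s,v=masks(a)
    show(n,[b for b in blobs(a,P,(v<90),(.098,.135),60) if 380<b[2][0]<600 and 200<b[2][1]<450])
E
```

```text
t 53.6 tcp [477.4 311.6 263.6] toolY deg 9.6 F [ 1.1  0.3 -0.7] w 60.6 gf 0.0 q [-1.13  0.2   0.55  1.57 -0.11  1.4  -0.4 ]
5885 [[-0.096 -0.122  0.069]
 [ 0.008 -0.02   0.084]
 [ 0.099  0.122  0.365]]
wrist
   [275. 184.] 1570 [475.9 314.9] 79.0 16.9 -81.1 122.7
scene
   [333. 115.] 199 [477.5 312.5] 80.8 16.5 -84.4 121.7
```

Emit:
step_arm(delta_pos=[[-0.04,0.06,-0.8],[0,0,-1],[0,0,-1],[0,0,-1],[0,0,-1],[0,0,-0.8],[0,0,-0.5],[0,0,-0.3],[0,0,-0.2],[0,0,-0.06],[0,0,0]], turn=[-0.2,0,0,0,0,0,0,0,0,0,0])

```text
time: 54.85
ee_pos: [0.4765, 0.3136, 0.0976]
eef_rot: [0.655, 0.756, 0.0, 0.0]
ft_force: [-0.5, 0.5, -0.1]
width: 0.0609
grip_force: 0.0
```

Emit:
step_arm(delta_pos=[[0,0,0],[0,0,0],[0,0,0],[0,0,0],[0,0,0],[0,0,0],[0,0,0],[0,0,0],[0,0,0],[0,0,0]], turn=[0,0,0,0,0,0,0,0,0,0], grip=1, newtons=35)

```text
time: 55.85
ee_pos: [0.476, 0.3134, 0.097]
eef_rot: [0.655, 0.756, -0.0, -0.0]
ft_force: [-1.6, -0.7, 1.9]
width: 0.0168
grip_force: 35.0
```

```bash
python3 -c "
from m import *
st()"
```

```text
t 55.85 tcp [476.  313.4  97. ] toolY deg 8.2 F [-1.6 -0.7  1.9] w 16.8 gf 35.0 q [-1.1   0.34  0.52  1.78 -0.19  1.07 -0.36]
```

Emit:
step_arm(delta_pos=[[0,0,0],[0,0,0],[0,0,0],[0,0,0],[0,0,0],[0,0,-0.02],[0,0,-0.02],[0,0,-0.02],[0,0,-0.02],[0,0,-0.02],[0,0,0],[0,0,0]], turn=[-0.7,-0.7,-0.7,-0.7,-0.7,-0.7,-0.7,-0.7,-0.7,-0.7,-0.7,-0.7])

```text
time: 57.05
ee_pos: [0.4759, 0.3133, 0.0951]
eef_rot: [0.939, 0.344, -0.0, -0.0]
ft_force: [-6.2, -3.6, 9.3]
width: 0.0166
grip_force: 35.0
```

```bash
python3 -c "
from m import *
s=st();print(np.round(s['torque'],2))"
```

```text
t 57.05 tcp [475.9 313.3  95.1] toolY deg -49.7 F [-6.2 -3.6  9.3] w 16.6 gf 35.0 q [-1.24  0.38  0.71  1.79 -0.28  1.07 -1.31]
[-0.88  1.44  0.07]
```

Emit:
step_arm(delta_pos=[[0,0,0],[0,0,0],[0,0,0],[0,0,0],[0,0,0],[0,0,0],[0,0,0],[0,0,0],[0,0,0],[0,0,0],[0,0,0]], turn=[-0.6,-0.6,-0.6,-0.6,-0.6,-0.5,-0.5,-0.3,-0.2,0,0])

```text
time: 58.15
ee_pos: [0.4763, 0.3132, 0.0946]
eef_rot: [0.997, 0.083, -0.0, 0.0]
ft_force: [-2.6, -3.0, 3.7]
width: 0.0165
grip_force: 35.0
```

```bash
python3 -c "
from m import *
s=st();print(np.round(s['torque'],2))"
```

```text
t 58.15 tcp [476.3 313.2  94.6] toolY deg -80.4 F [-2.6 -3.   3.7] w 16.5 gf 35.0 q [-1.32  0.41  0.81  1.79 -0.33  1.08 -1.8 ]
[-0.8   0.83  0.12]
```

Emit:
step_arm(delta_pos=[[0,0,0],[0,0,0],[0,0,0],[0,0,0],[0,0,0],[0,0,0],[0,0,0.4],[0,0,0.8],[0,0,1],[0,0,1],[0,0,1],[0,0,1]], turn=[0,0,0,0,0,0,0,0,0,0,0,0], grip=0.3)

```text
time: 59.35
ee_pos: [0.4763, 0.3132, 0.2264]
eef_rot: [0.997, 0.083, 0.0, -0.0]
ft_force: [0.1, 1.0, -0.1]
width: 0.0606
grip_force: 0.0
```

Emit:
step_arm(delta_pos=[[0,0,1],[0,0,1],[0,0,0],[0,0,0]], turn=[0,0,0,0])

```text
time: 59.75
ee_pos: [0.4764, 0.3134, 0.2752]
eef_rot: [0.997, 0.083, 0.0, -0.0]
ft_force: [-0.0, 0.7, -1.0]
width: 0.0608
grip_force: 0.0
```

```bash
python3 - <<'E'
from m import *
st()
for n in ("wrist","scene"):
    a=camera(n);P=cloud(a);h,s,v=masks(a)
    show(n,[b for b in blobs(a,P,(v<90),(.098,.135),60) if 380<b[2][0]<600 and 200<b[2][1]<450])
E
python3 lid.py
```

```text
t 59.75 tcp [476.4 313.4 275.2] toolY deg -80.5 F [-0.   0.7 -1. ] w 60.8 gf 0.0 q [-1.41  0.24  0.89  1.57 -0.19  1.42 -1.9 ]
wrist
   [276. 184.] 1424 [475.3 313.5] 79.8 16.7 10.4 120.2
scene
   [333. 116.] 242 [476.8 313.3] 78.9 18.2 13.8 117.2
t 59.85 tcp [475.9 313.2 274. ] toolY deg -80.5 F [-1.   0.3 -0.1] w 61.0 gf 0.0 q [-1.41  0.24  0.89  1.57 -0.19  1.42 -1.9 ]
5693 [[-0.095 -0.122  0.07 ]
 [ 0.009 -0.023  0.082]
 [ 0.099  0.122  0.373]]
```

Emit:
step_arm(delta_pos=[[-0.5,0.5,0],[-0.8,0.8,0],[-0.8,0.8,0],[-0.8,0.8,0],[-0.5,0.8,0],[-0.5,0.8,0],[0,0,0],[0,0,0]], turn=[0,0,0,0,0,0,0,0], grip=0.3)

```text
time: 60.7
ee_pos: [0.3785, 0.4257, 0.2739]
eef_rot: [0.997, 0.083, -0.0, 0.001]
ft_force: [0.6, -1.1, 0.0]
width: 0.0609
grip_force: 0.0
```

Run:
```python
from m import *
st()
a=camera("top");P=cloud(a);h,s,v=masks(a)
show("foot",blobs(a,P,(h<22)&(s>190)&(v>90),(.015,.075),100))
show("grip",[b for b in blobs(a,P,(h<22),(.052,.07),60) if abs(b[2][1])<60])
show("bar",[b for b in blobs(a,P,(v<90),(.098,.135),60) if 380<b[2][0]<600 and 200<b[2][1]<450])
save(a,"t9.png",k=1.42)
```

```text
t 60.7 tcp [378.5 425.7 273.9] toolY deg -80.4 F [ 0.6 -1.1  0. ] w 60.9 gf 0.0 q [-1.61  0.23  0.82  1.57 -0.16  1.42 -2.19]
foot
   [404. 123.] 263 [ 805.  -299.2] 83.8 32.6 -62.1 19.5
   [278. 176.] 582 [660.3  21. ] 108.6 44.3 86.3 27.9
   [378. 334.] 378 [ 289.6 -206.7] 82.4 33.7 2.6 19.1
grip
   [278. 172.] 194 [660.3  20.3] 38.4 26.4 86.6 61.4
bar
   [139. 249.] 300 [475.1 310.7] 77.3 14.4 14.7 121.2
```

View pics/t9.png

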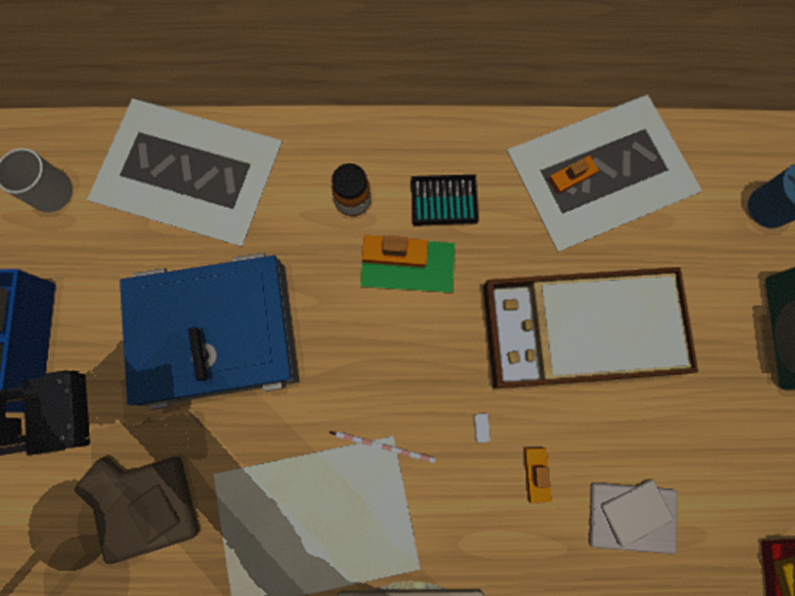

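The knock came: the scraper has moved to (0.660,0.021) and hangs partly off the mat (px 394,250). The lid is shut and the bar points front to back (200,353). I'll put the scraper back.

Emit:
step_arm(delta_pos=[[0.4,-0.6,0],[0.63,-0.9,0],[0.63,-0.9,0],[0.63,-0.9,0],[0.63,-0.9,0],[0.63,-0.9,0],[0.63,-0.9,0],[0.63,-0.9,0],[0.63,-0.9,0],[0.63,-0.9,0],[0.63,-0.9,0],[0.63,-0.9,0]], turn=[0.6,0.6,0.6,0.6,0.6,0.6,0.6,0.6,0.6,0.6,0.6,0.6], grip=0)

```text
time: 61.95
ee_pos: [0.5627, 0.1609, 0.2746]
eef_rot: [0.87, 0.493, 0.0, 0.0]
ft_force: [-0.0, 1.8, -0.1]
width: 0.087
grip_force: 0.0
```

Emit:
step_arm(delta_pos=[[0.63,-0.9,0],[0.63,-0.9,-0.4],[0.63,-0.9,-0.6],[0.63,-0.9,-0.6],[0.63,-0.9,-0.6],[0.63,-0.9,-0.6],[0.16,-0.3,-0.3],[0,0,0],[0,0,0]], turn=[0.6,0.6,0.6,0.6,0.6,0.6,0.4,0,0])

```text
time: 62.85
ee_pos: [0.6603, 0.0203, 0.1973]
eef_rot: [0.729, 0.684, -0.0, -0.0]
ft_force: [-0.1, 0.5, -0.2]
width: 0.0871
grip_force: 0.0
```

```bash
cat > scr.py <<'E'
from m import *
st()
a=camera("wrist");P=cloud(a);h,s,v=masks(a)
show("foot",blobs(a,P,(h<22)&(s>150)&(v>60),(.015,.035),200))
show("grip",[b for b in blobs(a,P,(h<22),(.052,.07),200)])
show("mat",blobs(a,P,(h>45)&(h<75)&(s>120),(-.006,.01),200))
E
python3 scr.py
```

```text
t 62.85 tcp [660.3  20.3 197.3] toolY deg -3.6 F [-0.1  0.5 -0.2] w 87.1 gf 0.0 q [-0.64  0.51  0.77  1.43 -0.35  1.35  0.08]
foot
   [277. 171.] 3970 [661.5  23.4] 109.6 43.9 84.9 25.9
grip
   [374.  86.] 940 [748.9  97.8] 64.0 37.3 89.2 57.5
   [277. 187.] 1457 [661.6  23.3] 40.2 25.9 85.0 59.7
mat
   [232. 149.] 1696 [619.7  46.2] 55.2 39.2 85.8 1.9
   [241. 220.] 337 [617.8 -21.2] 29.7 28.7 -4.8 1.9
   [258. 256.] 2219 [636.9 -59.8] 89.3 37.5 -3.7 1.9
```

Emit:
step_arm(delta_pos=[[0.02,0.06,-0.8],[0,0,-1],[0,0,-1],[0,0,-1],[0,0,-1],[0,0,-0.8],[0,0,-0.5],[0,0,-0.3],[0,0,-0.2],[0,0,-0.03],[0,0,0]], turn=[-0.1,0,0,0,0,0,0,0,0,0,0])

```text
time: 64.0
ee_pos: [0.6614, 0.0224, 0.032]
eef_rot: [0.732, 0.681, 0.0, 0.0]
ft_force: [0.1, 0.4, 0.6]
width: 0.0871
grip_force: 0.0
```

Emit:
step_arm(delta_pos=[[0,0,0],[0,0,0],[0,0,0],[0,0,0],[0,0,0],[0,0,0],[0,0,0],[0,0,0],[0,0,0],[0,0,0],[0,0,0],[0,0,0]], turn=[0,0,0,0,0,0,0,0,0,0,0,0], grip=1, newtons=30)

```text
time: 65.2
ee_pos: [0.6611, 0.0224, 0.0313]
eef_rot: [0.732, 0.681, 0.0, 0.0]
ft_force: [0.8, 0.2, -0.3]
width: 0.0257
grip_force: 30.0
```

Emit:
step_arm(delta_pos=[[0,0,0.4],[0,0,0.6],[-0.2,-0.24,0],[-0.2,-0.24,0],[-0.2,-0.24,0],[-0.2,-0.22,0],[0,0,-0.4],[0,0,-0.3],[0,0,-0.15],[0,0,-0.1],[0,0,-0.03],[0,0,0]], turn=[0,0,0,0,0,0,0,0,0,0,0,0])

```text
time: 66.4
ee_pos: [0.6411, -0.001, 0.0318]
eef_rot: [0.732, 0.681, 0.0, 0.0]
ft_force: [-0.7, 0.3, -2.1]
width: 0.0256
grip_force: 30.0
```

Emit:
step_arm(delta_pos=[[0,0,0],[0,0,0],[0,0,0],[0,0,0],[0,0,0],[0,0,0],[0,0,0],[0,0,0],[0,0,0],[0,0,0],[0,0,0],[0,0,0]], turn=[0,0,0,0,0,0,0,0,0,0,0,0], grip=0)

```text
time: 67.6
ee_pos: [0.641, -0.0011, 0.0318]
eef_rot: [0.732, 0.681, 0.0, 0.0]
ft_force: [0.3, 0.0, -0.2]
width: 0.0871
grip_force: 0.0
```

Emit:
step_arm(delta_pos=[[0,0,0.3],[0,0,0.8],[0,0,1],[0,0,1],[0,0,1],[0,0,1],[0,0,1],[0,0,0.5],[0,0,0],[0,0,0]], turn=[0,0,0,0,0,0,0,0,0,0])

```text
time: 68.6
ee_pos: [0.6406, -0.0009, 0.196]
eef_rot: [0.732, 0.681, -0.0, -0.0]
ft_force: [-0.7, 0.5, -0.1]
width: 0.0872
grip_force: 0.0
```

```bash
python3 scr.py
python3 - <<'E'
from m import *
a=camera("scene");P=cloud(a);h,s,v=masks(a)
show("foot",[b for b in blobs(a,P,(h<22)&(s>150)&(v>60),(.015,.035),100) if b[2][0]>500 and b[2][1]>-100])
show("bar",[b for b in blobs(a,P,(v<90),(.098,.135),60) if 380<b[2][0]<600 and 200<b[2][1]<450])
E
```

```text
t 68.6 tcp [640.6  -0.9 196. ] toolY deg -4.1 F [-0.7  0.5 -0.1] w 87.2 gf 0.0 q [-0.64  0.47  0.79  1.49 -0.33  1.33  0.1 ]
foot
   [276. 173.] 4007 [6.407e+02 2.000e-01] 109.5 43.7 85.5 25.8
grip
   [400.  59.] 1154 [749.3  95.2] 64.2 38.3 -80.6 57.8
   [276. 190.] 1447 [6.41e+02 3.00e-01] 39.6 25.7 85.4 59.7
mat
   [310. 166.] 1910 [665.4   4.9] 118.5 73.0 -79.2 1.9
   [240. 148.] 802 [608.6  30.4] 44.1 19.4 84.8 1.9
   [290. 244.] 789 [639.6 -66. ] 83.5 27.1 -2.5 1.9
foot
   [300. 256.] 651 [640.5  -1. ] 110.9 45.8 85.1 26.5
bar
```

```bash
python3 -c "
from bench import *
print(close_job())"
```

```text
the job is handed in; nothing more can be done
None
```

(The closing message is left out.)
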